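Clear the filling plate and crate up the finished bottles

TASK

Using the scraper block, wipe all the broken red cap pieces along the filling plate and off its open end into the blue scrap pan, never touching the pieces with the fingers. Then lift the green top crate off the pile, set it flat on the cleared plate and stand both gold-capped bottles upright in it, one on the floor of each compartment. Leave the scraper lying foot down, flat on its sloped white rest, and leave the grey crates and everything else where they are.

Things in the scene. Friction and masses are not known exactly. Their poses are not given: they have to be found in the camera images.
- station: fixed filling plate with scrap pan; origin on the table under the plate centre, z up. Aluminium plate 180 (x) x 240 (y) mm on a solid block, top 60 mm above the table. Steel lips 5 mm thick stand 12 mm above the plate along both long sides (x = +-85 to +-90 mm; 170 clear between) and the -y end (y = -120 to -115); the +y end is open, the blue scrap pan just beyond it.
- plate_center (a point): centre of the plate's top face
- pan_center (a point): centre of the blue scrap pan's floor, at x 0, y 173 mm of the station, 4 mm above the table; the pan is open-topped, 182 (x) x 106 (y) mm inside, walls 50 mm high (10 mm lower than the plate), from the plate's edge (y = 120) to y = 226 mm
- scraper: scraper block, 250 g, origin at the centre of its underside. Black rubber foot 40 (x) x 80 (y) x 26 (z) mm; on it a yellow upright grip 22 (x) x 66 (y) mm, from 26 to 76 mm high, pinched along x. It is pushed along its x axis, either way. It starts standing on the table.
- rest_deck: white sloped deck of the scraper's rest, a fixed stand. Origin at the centre of its upper face, 80 mm above the table. 66 (x) x 120 (y) mm; the face is this frame's xy plane, z its normal. It slopes 14 degrees, falling toward its own -x side, where a lip 13 mm high stands at x = -33 to -28 mm. The scraper belongs here foot flat on the face, its length along the deck's y.
- crate_top: green crate on top of the pile, 250 g, origin at the centre of its underside. 88 (x) x 178 (y) mm. Feet 38 mm high; floor top 42 mm up; walls 5 mm thick, to 66 mm up; a middle grip rib 12 mm thick (y), 78 long (x), reaches 78 mm up and is pinched along y. Two compartments 78 x 78 mm, centres at y = +-45 mm. Its feet stand in the crate below with 7 mm play; crates stack every 42 mm.
- crate_mid: grey crate like crate_top, below it in the pile; stays
- crate_low: grey crate like crate_top, lowest in the pile; stays
- pile: fixed black base plate of the crate pile, 110 (x) x 200 (y) x 12 mm, origin at the centre of its underside
- chip1: broken red cap piece, 36 (x) x 26 (y) x 9 mm, 12 g, lying loose on the plate; origin at the centre of its underside; may be absent
- chip2: broken red cap piece, 36 (x) x 26 (y) x 9 mm, 12 g, lying loose on the plate; origin at the centre of its underside; may be absent
- chip3: broken red cap piece, 36 (x) x 26 (y) x 9 mm, 12 g, lying loose on the plate; origin at the centre of its underside; may be absent
- chip4: broken red cap piece, 36 (x) x 26 (y) x 9 mm, 12 g, lying loose on the plate; origin at the centre of its underside; may be absent
- chip5: broken red cap piece, 36 (x) x 26 (y) x 9 mm, 12 g, lying loose on the plate; origin at the centre of its underside; may be absent
- chip6: broken red cap piece, 36 (x) x 26 (y) x 9 mm, 12 g, lying loose on the plate; origin at the centre of its underside; may be absent
- chip7: broken red cap piece, 36 (x) x 26 (y) x 9 mm, 12 g, lying loose on the plate; origin at the centre of its underside; may be absent
- bottle1: stout amber bottle with a gold cap, 300 g, body 62 mm in diameter up to 66 mm high, then shoulder and neck, 105 mm in all; origin at the centre of its underside
- bottle2: stout amber bottle with a gold cap, 300 g, body 62 mm in diameter up to 66 mm high, then shoulder and neck, 105 mm in all; origin at the centre of its underside
- spare1: amber bottle with a black cap, same size as the gold-capped ones; a bystander to be left alone; origin at the centre of its underside
- spare2: amber bottle with a black cap, same size as the gold-capped ones; a bystander to be left alone; origin at the centre of its underside
- beaker: white plastic beaker, 70 mm across, 80 mm high; a bystander to be left alone; origin at the centre of its underside
- jar: glass jar with white lid, 64 mm across, 80 mm high; a bystander to be left alone; origin at the centre of its underside
- wrench: steel wrench 160 mm long, lying; a bystander to be left alone; origin at the centre of its underside

How it is judged:
By the outcome, as a careful person would: the job done as asked, in the order asked, and still so for the second after the job is handed in, with the robot touching nothing.
Of chip1, chip2, chip3, chip4, chip5, chip6, chip7 only 4 to 7 are there at a start; the rules pass over those that are not, and their reading is None.
At some moment in a run one of chip1, chip2, chip3, chip4, chip5, chip6, chip7, bottle1, bottle2 may be knocked a few centimetres aside while the robot is not near it.
It also fails if it takes over 184 s, if anything falls off the work surface, if the arm or the gripper's body presses on something with over 40 N, if the wrist force passes 120 N, or if a joint passes its speed limit or range.

ROBOT

A 6-joint arm with a two-finger parallel gripper is mounted at the origin on the work surface. World frame = base frame: x ahead of the robot, y to its left, z up, the work surface at z = 0. Lengths are in mm, angles in rad, forces in N, time in s.
With the tool pointing down it reaches from about 275 to 1000 mm from the base axis. Payload 8.4 kg.
Tool frame: the origin (TCP) lies midway between the tips of the shut fingers; the grasp point (between the pads) lies 19 mm behind it; z points along the fingers, y is the line along which they close (so a half turn about z gives the same grasp; the last joint's range is limited). The gripper opens to 85 mm and grips with 20 to 120 N. Pads are 22 mm wide; open, the fingers measure 114 mm over their backs; the gripper's body (76 mm by 85 mm) begins 54 mm behind the grasp point. The pads swing forward as they close: fully open they stand 13 mm farther back than shut.
Start: joints at [-1.197, 0.353, 1.633, -0, 1.155, -0.002], TCP at [229.384, -581.387, 194.281] pointing down, gripper open.
Joint ranges: [-2.63, 2.63], [-0.92, 2.1], [0.06, 2.66], [-1.3, 4.44], [0, 2.69], [-3.02, 3.02]. Speed limits (rad/s): [2.22, 2.22, 2.79, 3.14, 3.14, 3.14].

INTERFACE

Orientations are given as [roll, pitch, yaw] about the fixed x, y, z axes, in that order (R = Rz(yaw) Ry(pitch) Rx(roll)).
In Python, from rig import r, cams gives the robot as it stands. The module is installed in compiled form; this text tells all that it offers.
- The arm moves only by the tool send_rows, never from a script. Its argument "targets" is one flat list of numbers, 7 for each row, row after row: the shift along the tool's x, y, z in m, then the turn, a rotation vector about the tool's x, y, z in rad, then the opening, from -1 (shut) to 1 (fully open). In form: [tx, ty, tz, wx, wy, wz, fingers, tx, ty, tz, wx, wy, wz, fingers, ...]. A call has 1 to 12 rows; each row is the pose to reach, as a shift and turn from the pose commanded when the call began, along the tool's axes at that moment; what a row does not reach only later rows make up. A row lasts 1/12 s, in which the tool goes at most 41.7 mm and 7.16 degrees, less where a joint would pass 70% of its speed; a pose out of reach is approached as far as the arm can. A call with a gripper value outside its range is refused whole. The fingers move at their own pace and stop on an object; "grip_force" is the grip in N (left out, the last holds). Time passes only in rows, so rows that repeat a pose let the fingers close. It gives the time, the measured TCP pose, the force, the opening and the grip force at its end, in the units of the state.
- r.sense(): the state, without advancing time (a new reading comes with each control period).
- cams.grab_frame(name): name is "scene" or "top" or "wrist"; returns a dict with "color" (420x560x3 uint8, blue, green, red), "fx", "fy", "cx", "cy" (pixels), "xyz" and "attitude" of the camera in the world. Camera axes: x right, y down, z forward; pixel columns grow to the right and rows downward; lengths in mm; the calibration is good to about 2 mm. The wrist camera is an equidistant fisheye: a pixel r from the principal point sees the ray r / f radians off the axis. A picture is of the moment at which its call begins. There is no depth.
- r.sign_off(): hands the job in; it is judged then, once.
The state is a dict: "clock": time; "qpos": joint angles; "qvel": joint speeds; "joint_efforts": joint torques, N m; "eef_pos": TCP position; "tcp_rot": TCP orientation; "contact_force": force on the tool from outside, world axes, zero at the start; "wrist_torque": the same for the moment, N m; "opening": opening from 0.0 (shut) to 1.0 (fully open); "grasp_force": force on a finger pad.
Only numpy, scipy, OpenCV 4.12 (cv2) and the standard library are available. Lean on these libraries where they do the work, as an engineer would, in place of code of your own. Each camera call takes 0.05 s, during which the arm holds its last target. There are 200 camera calls.

## Working session

There is one attempt and no reset: what is moved stays moved. The work goes in short steps, Python scripts to look and compute and a tool call to move; the robot and the scene stay as the last step left them, time stands still between calls to the robot, and variables do not carry over. Pictures are saved under pics/ and viewed, at most 14 in all, crops included, and the job is handed in when it is done.

Besides the shell and the picture viewer there is one more tool, called as name(argument=value, ...) on one line, values as JSON. send_rows: Moves the arm, as the interface text tells. Its arguments: {"type":"object","properties":{"targets":{"type":"array"},"grip_force":{"type":"number"}},"required":["targets"]}

```bash
mkdir -p pics; ls; python3 - <<'E'
from rig import r, cams
import cv2
print(r.sense())
for n in ("scene","top"):
    f=cams.grab_frame(n); cv2.imwrite(f"pics/{n}0.png",f["color"])
    print(n,{k:v for k,v in f.items() if k!="color"})
E
```

```text
pics
{'clock': 0.0, 'qpos': array([-1.19740357e+00,  3.53660418e-01,  1.63415480e+00, -2.04515578e-05,
        1.15521159e+00, -2.38051655e-03]), 'qvel': array([ 5.41360320e-04,  6.94678054e-05, -5.19509842e-04,  1.38367256e-03,
       -3.55782889e-04,  7.58858156e-04]), 'joint_efforts': array([-1.01549398e-03, -6.05268216e+01, -3.42068124e+01,  3.18296919e-06,
        9.27800807e-03, -9.51486186e-06]), 'eef_pos': array([ 229.17539782, -580.87951118,  193.54522284]), 'tcp_rot': array([-3.14015846e+00,  1.52847970e-05,  3.75781553e-01]), 'contact_force': array([ 0.28416427,  0.13182967, -1.1193073 ]), 'wrist_torque': array([ 0.05483295, -0.0066638 ,  0.03802415]), 'grasp_force': 0.0, 'opening': 0.9986760110122498}
scene {'fx': 401.97264513836444, 'fy': 401.97264513836444, 'cx': 280.2852726520285, 'cy': 209.980923878206, 'xyz': array([ 921.36119353, -499.72111004,  918.19818133]), 'attitude': array([-2.49088732,  0.00666016,  0.63178858])}
top {'fx': 464.3430306081575, 'fy': 464.3430306081575, 'cx': 272.1047040141745, 'cy': 208.03852217039955, 'xyz': array([ 468.36142162,   -6.67028871, 1068.81415921]), 'attitude': array([-3.0646624 ,  0.01089018, -1.59270328])}
```

View pics/top0.png

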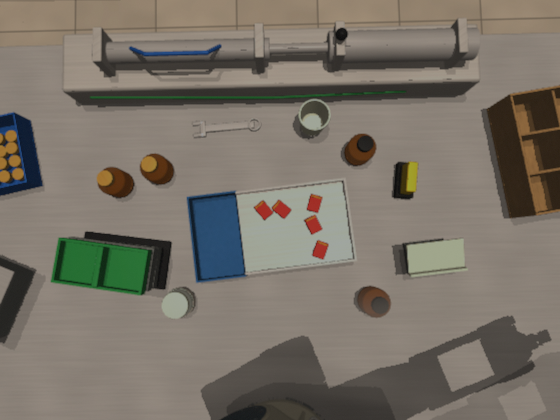

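View pics/scene0.png

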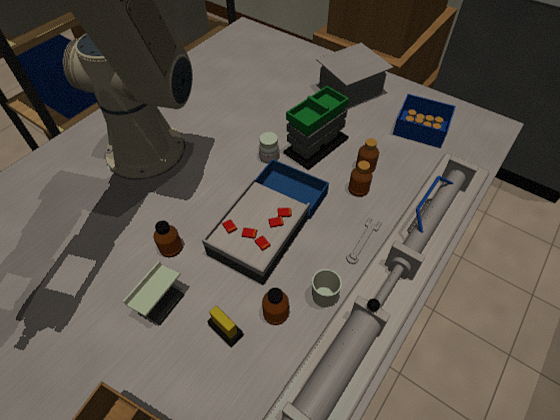

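```bash
cat > h.py <<'E'
import cv2, numpy as np
from scipy.spatial.transform import Rotation as R
from rig import r, cams
def frame(n): return cams.grab_frame(n)
def ray(f,u,v):
    d=np.array([(u-f["cx"])/f["fx"],(v-f["cy"])/f["fy"],1.0])
    if "fish" in f:
        a=np.hypot((u-f["cx"]),(v-f["cy"]))/f["fx"]; e=d[:2]/max(np.hypot(*d[:2]),1e-9)
        d=np.array([*(e*np.sin(a)),np.cos(a)])
    return R.from_euler("xyz",f["attitude"]).as_matrix()@d
def onz(f,u,v,z):
    d=ray(f,u,v); return (f["xyz"]+d*(z-f["xyz"][2])/d[2])[:2]
def mask(img,lo,hi):
    m=cv2.inRange(cv2.cvtColor(img,cv2.COLOR_BGR2HSV),np.array(lo),np.array(hi)); return m
def blobs(m,amin=30):
    c,_=cv2.findContours(m,cv2.RETR_EXTERNAL,cv2.CHAIN_APPROX_NONE)
    return [k for k in c if cv2.contourArea(k)>amin]
def rect(f,c,z):
    """min-area rectangle of a contour cast on plane z: centre, sizes, direction (deg) of long side"""
    p=np.array([onz(f,u,v,z) for u,v in c[:,0]],np.float32)
    b=cv2.boxPoints(cv2.minAreaRect(p)); e=[b[1]-b[0],b[2]-b[1]]; L=[np.linalg.norm(x) for x in e]
    k=int(L[1]>L[0]); return b.mean(0),(L[k],L[1-k]),np.degrees(np.arctan2(e[k][1],e[k][0]))%180,b
def tri(f1,p1,f2,p2):
    a,b=ray(f1,*p1),ray(f2,*p2); s=np.linalg.lstsq(np.c_[a,-b],f2["xyz"]-f1["xyz"],rcond=None)[0]
    return (f1["xyz"]+a*s[0]+f2["xyz"]+b*s[1])/2, np.linalg.norm(f1["xyz"]+a*s[0]-f2["xyz"]-b*s[1])
E
python3 - <<'E'
from h import *
f=frame("top"); im=f["color"]; hsv=cv2.cvtColor(im,cv2.COLOR_BGR2HSV)
np.set_printoptions(precision=1,suppress=True)
def show(n,lo,hi,z,amin=30):
    for c in blobs(mask(im,lo,hi),amin):
        q=rect(f,c,z); m=cv2.moments(c)
        print(n,"px",round(m["m10"]/m["m00"],1),round(m["m01"]/m["m00"],1),"c",q[0],"L",np.array(q[1]),"dir %.1f"%q[2])
for p in [(265,260),(435,250),(215,240),(100,250),(411,172),(152,163),(110,178),(405,190)]: print(p,hsv[p[1],p[0]])
show("red",(0,150,80),(8,255,255),69); show("red",(172,150,80),(180,255,255),69)
show("yel",(24,120,80),(34,255,255),76); show("green",(50,120,30),(75,255,255),162,400)
show("blue",(100,120,30),(118,255,255),50,400); show("cap",(10,150,120),(22,255,255),105,20)
show("plate",(30,8,165),(95,70,255),60,500);show("deck",(30,8,150),(95,70,255),80,500)
E
python3 - <<'E'
from h import *
im=cv2.imread("pics/top0.png")
a=cv2.resize(im[170:310,180:480],None,fx=2.6,fy=2.6,interpolation=cv2.INTER_CUBIC); cv2.imwrite("pics/c1.png",a)
E
```

```text
(265, 260) [ 37  20 163]
(435, 250) [ 37  40 166]
(215, 240) [106 155 115]
(100, 250) [ 65 165 111]
(411, 172) [ 29 186 160]
(152, 163) [ 19 171 160]
(110, 178) [ 19 171 160]
(405, 190) [ 23 201  66]
red px 319.3 250.3 c [454.1 -97.3] L [31.1 23.6] dir 159.9
red px 313.3 225.4 c [508.5 -84.5] L [31.7 24.1] dir 25.0
red px 263.8 210.6 c [540.3  20.7] L [28.7 24.3] dir 37.5
red px 281.8 209.6 c [543.2 -16.6] L [33.6 24.5] dir 43.7
red px 313.5 203.9 c [554.3 -88.1] L [33.2 24.1] dir 164.4
yel px 411.7 176.3 c [ 606.6 -298.9] L [64. 20.] dir 172.8
green px 100.9 265.7 c [433.6 337.7] L [183.5  87.4] dir 80.7
blue px 215.5 236.4 c [488.4 128.2] L [187.1 106.4] dir 5.9
blue px 21.7 152.9 c [687.  576.4] L [176.9  94.5] dir 11.0
cap px 4.2 176.1 c [623.4 564.3] L [21.5 19.1] dir 1.3
cap px 104.2 177.8 c [615.2 353.9] L [31.8 29.5] dir 0.3
cap px 17.4 173.5 c [628.4 536.7] L [21.9 21.9] dir 70.4
cap px 148.4 163.6 c [642.2 260.6] L [31.1 30.3] dir 134.5
cap px 14.3 160.6 c [655.4 544.3] L [22.1 21.6] dir 135.1
cap px 7.6 147.5 c [680.1 558.1] L [78.7 34.1] dir 1.3
plate px 435.4 255.2 c [ 436.6 -347.4] L [122.7  55.8] dir 95.6
plate px 301.0 229.9 c [505.6 -44.2] L [230.2 164.2] dir 95.8
deck px 435.9 255.2 c [ 437.1 -341.5] L [122.7  56.3] dir 95.7
deck px 294.2 226.9 c [501.8 -43.8] L [226.3 167.5] dir 95.8
```

View pics/c1.png

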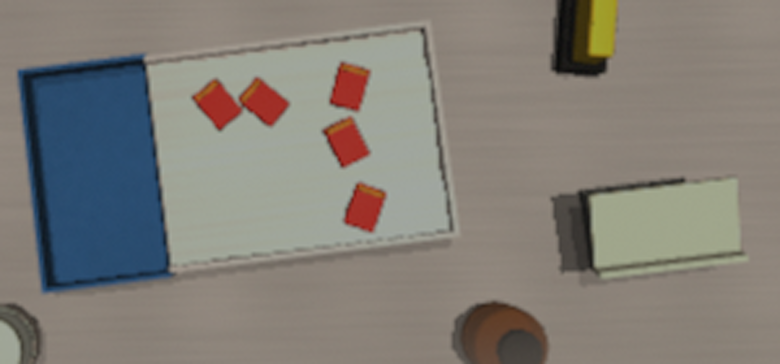

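```bash
cat >> h.py <<'E'
def down(yaw,tilt=None):
    """tool pointing down at yaw (deg); tilt=(axis dir deg, angle deg) about a level axis"""
    q=R.from_euler("z",yaw,degrees=True)*R.from_euler("x",np.pi)
    if tilt: a=np.radians(tilt[0]); q=R.from_rotvec(np.radians(tilt[1])*np.array([np.cos(a),np.sin(a),0]))*q
    return q
def go(p,yaw,tilt=None):
    s=r.sense(); q0=R.from_euler("xyz",s["tcp_rot"]); d=q0.inv().apply(np.array(p)-s["eef_pos"])/1000
    w=(q0.inv()*down(yaw,tilt)).as_rotvec()
    print("row",np.round(d,4),np.round(w,4),"| mm",np.linalg.norm(d)*1000//1,"deg",np.degrees(np.linalg.norm(w))//1)
E
python3 - <<'E'
from h import *
np.set_printoptions(precision=1,suppress=True)
t,s=frame("top"),frame("scene")
def caps(f): return sorted([c.reshape(-1,2).mean(0) for c in blobs(mask(f["color"],(10,150,120),(22,255,255)),20)],key=lambda p:p[0])
ct=[p for p in caps(t) if p[0]>60]; cs=caps(s); print(ct,cs)
for a in ct:
    for b in cs:
        x,e=tri(t,a,s,b)
        if e<8: print(a,b,x,e)
for lo,hi,n in (((24,120,80),(34,255,255),"yel"),((0,150,80),(8,255,255),"red")):
    z={"yel":76,"red":69}[n]
    for c in blobs(mask(s["color"],lo,hi),25): print(n,*rect(s,c,z)[:3])
go((606.6,-299,110),-7.2)
E
```

```text
[array([104.1, 177.9]), array([148.3, 163.7])] [array([363.5, 164.5]), array([370.8, 141.8]), array([419.4, 117.9]), array([438.5, 119. ])]
[104.1 177.9] [370.8 141.8] [615.6 355.6 101.6] 1.7595339635898903
[148.3 163.7] [363.5 164.5] [643.5 261.7 102.8] 1.780473801930214
yel [ 609.  -299.1] (np.float32(61.534355), np.float32(18.417225)) 174.15869
red [556.8 -90.2] (np.float32(32.780247), np.float32(24.38844)) 166.87704
red [511.8 -86.2] (np.float32(33.658447), np.float32(24.881474)) 24.785492
red [457.3 -99.5] (np.float32(33.544067), np.float32(24.959173)) 158.43964
red [546.2 -18.9] (np.float32(31.591526), np.float32(24.942438)) 49.694416
red [545.8  20.4] (np.float32(31.78504), np.float32(23.227743)) 35.915802
row [ 0.5 -0.1  0.1] [-0.   0.   0.5] | mm 478.0 deg 28.0
```

send_rows(targets=[0.454,-0.124,0.06,0,0,0.5,1,0.454,-0.124,0.06,0,0,0.5,1,0.454,-0.124,0.06,0,0,0.5,1,0.454,-0.124,0.06,0,0,0.5,1,0.454,-0.124,0.06,0,0,0.5,1,0.454,-0.124,0.06,0,0,0.5,1,0.454,-0.124,0.06,0,0,0.5,1,0.454,-0.124,0.06,0,0,0.5,1,0.454,-0.124,0.06,0,0,0.5,1,0.454,-0.124,0.06,0,0,0.5,1,0.454,-0.124,0.06,0,0,0.5,1,0.454,-0.124,0.06,0,0,0.5,1])

```text
clock: 1.25
eef_pos: [609.1, -296.3, 133.6]
tcp_rot: [-3.141, -0.001, -0.122]
contact_force: [-0.7, 0.6, -1.0]
opening: 1.0
grasp_force: 0.0
```

```bash
sed -i 's/np.round(d,4),np.round(w,4)/*["%.4f"%v for v in (*d,*w)]/' h.py; python3 - <<'E'
from h import *
np.set_printoptions(precision=2,suppress=True)
s=r.sense(); print(s["eef_pos"],s["tcp_rot"],s["qpos"])
f=frame("wrist"); cv2.imwrite("pics/w1.png",f["color"]); print({k:v for k,v in f.items() if k!="color"})
f["fish"]=1
for c in blobs(mask(f["color"],(24,120,60),(34,255,255)),100): print(cv2.contourArea(c),*rect(f,c,76)[:3])
E
```

```text
[ 609.12 -296.33  133.59] [-3.14 -0.   -0.12] [-0.46  0.49  1.57  0.    1.09  1.24]
{'fx': 325.19226210127806, 'fy': 325.19226210127806, 'cx': 277.9345672673192, 'cy': 205.36564340976014, 'xyz': array([ 692.85, -306.75,  313.45]), 'attitude': array([ 2.81,  0.  , -1.69])}
359.5 [ 632.08 -303.53] (np.float32(18.165834), np.float32(14.795913)) 83.040306
```

View pics/w1.png

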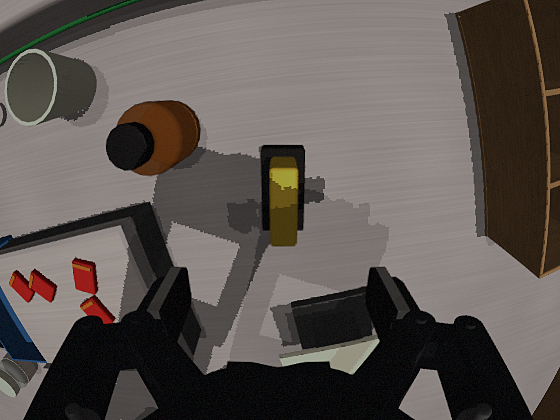

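```bash
python3 - <<'E'
from h import *
np.set_printoptions(precision=1,suppress=True)
f=frame("wrist"); f["fish"]=1
m=mask(f["color"],(20,110,20),(36,255,255))
for c in blobs(m,300): 
    x,y,w,h=cv2.boundingRect(c); print((x,y,w,h))
    for v in (y,y+9,y+h-1): print(v,onz(f,x,v,76),onz(f,x+w,v,76))
    q=rect(f,c,76); print(*q[:3])
E
```

```text
(272, 159, 30, 90)
159 [ 651.  -294.7] [ 648.4 -316.7]
168 [ 644.2 -293.8] [ 641.6 -316. ]
248 [ 578.8 -285.4] [ 575.8 -309.6]
[ 613.6 -301. ] (np.float32(72.82008), np.float32(22.105545)) 172.69563
```

send_rows(targets=[0,0.004,0.025,0,0,0,1,0,0.004,0.05,0,0,0,1,0,0.004,0.075,0,0,0,1,0,0.004,0.1,0,0,0,1,0,0.004,0.1,0,0,0,1,0,0.004,0.1,0,0,0,-1,0,0.004,0.1,0,0,0,-1,0,0.004,0.1,0,0,0,-1,0,0.004,0.1,0,0,0,-1,0,0.004,0.1,0,0,0,-1,0,0.004,0.1,0,0,0,-1,0,0.004,0.1,0,0,0,-1], grip_force=80)

```text
clock: 2.35
eef_pos: [606.5, -303.5, 36.0]
tcp_rot: [3.141, -0.002, -0.124]
contact_force: [-1.6, 1.6, 7.2]
opening: 0.212
grasp_force: 78.1
```

```bash
python3 - <<'E'
from h import *
s=r.sense(); print(s["eef_pos"],s["tcp_rot"],s["opening"],s["grasp_force"])
E
```

```text
[ 606.53623071 -303.51117182   35.98936206] [ 3.14118286e+00 -1.82767095e-03 -1.24037115e-01] 0.21193448408645374 78.13174489885569
```

send_rows(targets=[0,0,-0.03,0,0,0,-1,0,0,-0.065,0,0,0,-1,0,0,-0.1,0,0,0,-1,0,0,-0.12,0,0,0,-1,-0.014,-0.033,-0.12,0,0,-0.045,-1,-0.028,-0.066,-0.12,0,0,-0.09,-1,-0.043,-0.1,-0.12,0,0,-0.135,-1,-0.057,-0.133,-0.12,0,0,-0.18,-1,-0.071,-0.165,-0.12,0,0,-0.226,-1,-0.071,-0.165,-0.12,0,0,-0.226,-1,-0.071,-0.165,-0.12,0,0,-0.226,-1])

```text
clock: 3.27
eef_pos: [555.0, -129.1, 154.6]
tcp_rot: [-3.142, 0.0, 0.104]
contact_force: [0.5, 0.0, -2.9]
opening: 0.211
grasp_force: 79.3
```

```bash
python3 - <<'E'
from h import *
np.set_printoptions(precision=1,suppress=True)
s=r.sense(); print(s["eef_pos"],np.degrees(s["tcp_rot"]),s["opening"])
f=frame("wrist"); cv2.imwrite("pics/w2.png",f["color"]); t=frame("top"); cv2.imwrite("pics/t2.png",t["color"])
E
```

```text
[ 555.  -129.1  154.6] [-180.    0.    6.] 0.21122195115318762
```

View pics/w2.png

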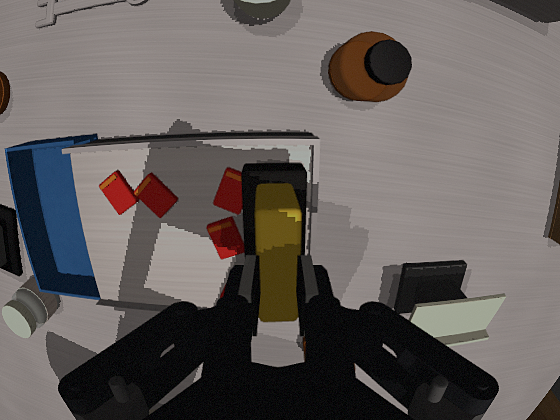

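```bash
python3 - <<'E'
from h import *
np.set_printoptions(precision=1,suppress=True)
im=cv2.imread("pics/w2.png"); f=frame("wrist"); f["fish"]=1
print([tuple(im[v,280]) for v in range(160,330,6)])
for v in (163,184,205,207,320): print(v,onz(f,280,v,{163:118.6+26,184:118.6+26}.get(v,194.6)))
E
```

```text
[(np.uint8(80), np.uint8(83), np.uint8(88)), (np.uint8(10), np.uint8(15), np.uint8(10)), (np.uint8(17), np.uint8(21), np.uint8(23)), (np.uint8(23), np.uint8(26), np.uint8(30)), (np.uint8(14), np.uint8(58), np.uint8(73)), (np.uint8(14), np.uint8(57), np.uint8(69)), (np.uint8(16), np.uint8(55), np.uint8(69)), (np.uint8(13), np.uint8(59), np.uint8(71)), (np.uint8(21), np.uint8(72), np.uint8(90)), (np.uint8(29), np.uint8(84), np.uint8(103)), (np.uint8(24), np.uint8(83), np.uint8(103)), (np.uint8(24), np.uint8(83), np.uint8(104)), (np.uint8(21), np.uint8(83), np.uint8(102)), (np.uint8(26), np.uint8(85), np.uint8(104)), (np.uint8(21), np.uint8(84), np.uint8(101)), (np.uint8(6), np.uint8(58), np.uint8(74)), (np.uint8(14), np.uint8(59), np.uint8(73)), (np.uint8(23), np.uint8(60), np.uint8(76)), (np.uint8(7), np.uint8(59), np.uint8(76)), (np.uint8(22), np.uint8(60), np.uint8(76)), (np.uint8(19), np.uint8(60), np.uint8(76)), (np.uint8(17), np.uint8(60), np.uint8(75)), (np.uint8(12), np.uint8(60), np.uint8(74)), (np.uint8(13), np.uint8(60), np.uint8(73)), (np.uint8(13), np.uint8(58), np.uint8(74)), (np.uint8(13), np.uint8(57), np.uint8(72)), (np.uint8(16), np.uint8(59), np.uint8(74)), (np.uint8(128), np.uint8(132), np.uint8(140)), (np.uint8(136), np.uint8(138), np.uint8(146))]
163 [ 602.  -127.7]
184 [ 589.1 -129. ]
205 [ 592.6 -128.3]
207 [ 591.7 -128.4]
320 [ 527.1 -135.2]
```

send_rows(targets=[-0.005,0.003,0.01,0,0,0,-1,-0.005,0.003,0.025,0,0,0,-1,-0.005,0.003,0.04,0,0,0,-1,-0.005,0.003,0.048,0,0,0,-1,-0.005,0.003,0.052,0,0,0,-1,-0.005,0.003,0.055,0,0,0,-1,-0.005,0.003,0.056,0,0,0,-1,-0.005,0.003,0.056,0,0,0,-1])

```text
clock: 4.08
eef_pos: [551.3, -134.6, 98.5]
tcp_rot: [3.141, -0.0, 0.102]
contact_force: [-0.0, 0.4, -3.3]
opening: 0.216
grasp_force: 79.3
```

```bash
python3 - <<'E'
from h import *
np.set_printoptions(precision=1,suppress=True)
f=frame("wrist"); cv2.imwrite("pics/w3.png",f["color"])
E
```

```text
(no output)
```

View pics/w3.png

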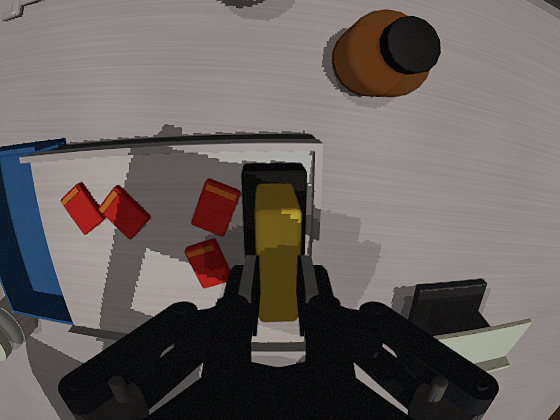

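send_rows(targets=[0,-0.018,0.001,0,0,0,-1,0,-0.036,0.001,0,0,0,-1,0,-0.054,0.001,0,0,0,-1,0,-0.072,0.001,0,0,0,-1,0,-0.09,0.001,0,0,0,-1,0,-0.108,0.001,0,0,0,-1,0,-0.126,0.001,0,0,0,-1,0,-0.144,0.001,0,0,0,-1,0,-0.162,0.001,0,0,0,-1,0,-0.18,0.001,0,0,0,-1,0,-0.198,0.001,0,0,0,-1,0,-0.216,0.001,0,0,0,-1])

```text
clock: 5.13
eef_pos: [529.5, 81.5, 98.1]
tcp_rot: [-3.142, -0.001, 0.102]
contact_force: [0.7, 0.5, -4.0]
opening: 0.216
grasp_force: 79.3
```

send_rows(targets=[0,0,-0.02,0,0,0,-1,0,0,-0.05,0,0,0,-1,0,0.02,-0.08,0,0,0,-1,-0.02,0.06,-0.08,0,0,0,-1,-0.04,0.1,-0.08,0,0,0,-1,-0.06,0.14,-0.08,0,0,0,-1,-0.08,0.18,-0.08,0,0,0,-1,-0.08,0.214,-0.08,0,0,0,-1,-0.08,0.214,-0.08,0,0,0,-1,-0.08,0.214,-0.08,0,0,0,-1])

```text
clock: 5.97
eef_pos: [471.4, -142.9, 178.2]
tcp_rot: [3.141, -0.002, 0.098]
contact_force: [0.3, 0.6, -3.3]
opening: 0.215
grasp_force: 79.7
```

```bash
python3 - <<'E'
from h import *
np.set_printoptions(precision=1,suppress=True)
f=frame("wrist"); cv2.imwrite("pics/w4.png",f["color"])
s=frame("scene")
for c in blobs(mask(s["color"],(0,150,60),(8,255,255)),15):
    q=rect(s,c,69); d=q[0]-[507,-45]; print(cv2.contourArea(c),"st %.0f %.0f"%(d@[.9948,.1019],d@[-.1019,.9948]))
E
```

```text
135.0 st 49 126
```

View pics/w4.png

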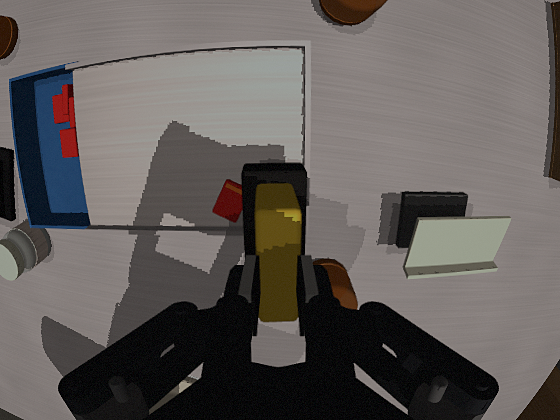

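send_rows(targets=[0,-0.003,0.02,0,0,0,-1,0,-0.003,0.045,0,0,0,-1,0,-0.003,0.065,0,0,0,-1,0,-0.003,0.074,0,0,0,-1,0,-0.003,0.078,0,0,0,-1,0,-0.003,0.08,0,0,0,-1,0,-0.003,0.08,0,0,0,-1,0,-0.003,0.08,0,0,0,-1])

```text
clock: 6.73
eef_pos: [475.4, -137.8, 101.2]
tcp_rot: [3.138, -0.007, 0.104]
contact_force: [-1.2, -2.1, 27.0]
opening: 0.213
grasp_force: 83.4
```

send_rows(targets=[0,-0.018,0,0,0,0,-1,0,-0.036,0,0,0,0,-1,0,-0.054,0,0,0,0,-1,0,-0.072,0,0,0,0,-1,0,-0.09,0,0,0,0,-1,0,-0.108,0,0,0,0,-1,0,-0.126,0,0,0,0,-1,0,-0.144,0,0,0,0,-1,0,-0.162,0,0,0,0,-1,0,-0.18,0,0,0,0,-1,0,-0.198,0,0,0,0,-1,0,-0.216,0,0,0,0,-1])

```text
clock: 7.73
eef_pos: [451.1, 79.5, 98.6]
tcp_rot: [3.141, -0.005, 0.104]
contact_force: [4.4, -1.4, -3.4]
opening: 0.217
grasp_force: 90.1
```

send_rows(targets=[0,0,-0.03,0,0,0,-1,0,0,-0.06,0,0,0,-1,0,0,-0.1,0,0,0,-1,0,0.035,-0.11,0,0,0,-1,0,0.07,-0.11,0,0,0,-1,0,0.11,-0.11,0,0,0,-1,0,0.15,-0.11,0,0,0,-1,0,0.19,-0.11,0,0,0,-1,0,0.23,-0.11,0,0,0,-1,0,0.27,-0.11,0,0,0,-1,0,0.27,-0.11,0,0,0,-1])

```text
clock: 8.65
eef_pos: [477.9, -196.4, 208.2]
tcp_rot: [3.138, -0.002, 0.1]
contact_force: [-0.4, 1.1, -3.3]
opening: 0.213
grasp_force: 88.8
```

```bash
python3 - <<'E'
from h import *
np.set_printoptions(precision=1,suppress=True)
S=r.sense(); print(S["eef_pos"],S["tcp_rot"])
for n in ("top","scene"):
    s=frame(n); cv2.imwrite(f"pics/{n}5.png",s["color"])
    for c in blobs(mask(s["color"],(0,150,60),(8,255,255)),15):
        q=rect(s,c,30); d=q[0]-[507,-45]; print(n,cv2.contourArea(c),"st %.0f %.0f"%(d@[.9948,.1019],d@[-.1019,.9948]))
im=cv2.imread("pics/top5.png")[90:320,30:480]; cv2.imwrite("pics/c5.png",cv2.resize(im,None,fx=1.75,fy=1.75,interpolation=cv2.INTER_CUBIC))
E
```

```text
[ 477.9 -196.4  208.2] [ 3.1 -0.   0.1]
top 128.5 st -59 -50
top 133.0 st 2 164
top 225.5 st 49 161
scene 62.5 st -75 -27
scene 132.0 st 35 155
```

View pics/c5.png

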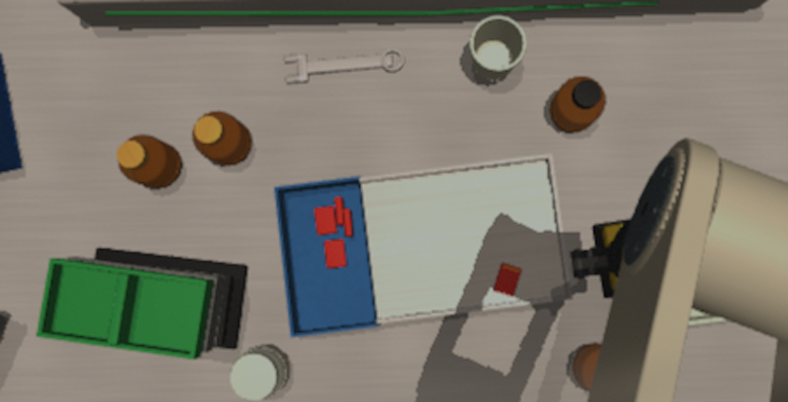

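```bash
python3 - <<'E'
from h import *
f=frame("wrist"); cv2.imwrite("pics/w6.png",f["color"])
E
```

```text
(no output)
```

View pics/w6.png

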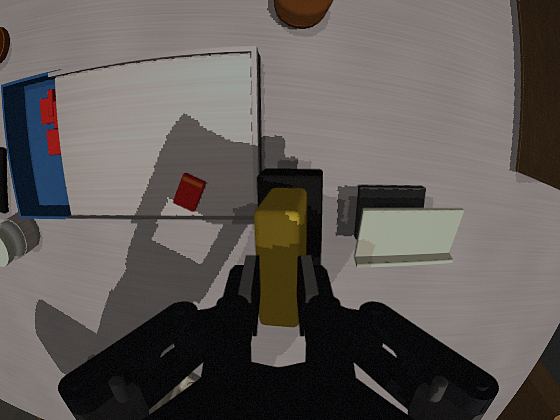

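send_rows(targets=[0.03,0.03,0,0,0,0,-1,0.06,0.06,0,0,0,0,-1,0.09,0.09,0,0,0,0,-1,0.116,0.116,0.03,0,0,0,-1,0.116,0.116,0.065,0,0,0,-1,0.116,0.116,0.1,0,0,0,-1,0.116,0.116,0.135,0,0,0,-1,0.116,0.116,0.155,0,0,0,-1,0.116,0.116,0.165,0,0,0,-1,0.116,0.116,0.17,0,0,0,-1,0.116,0.116,0.173,0,0,0,-1,0.116,0.116,0.175,0,0,0,-1])

```text
clock: 9.8
eef_pos: [603.4, -294.0, 36.5]
tcp_rot: [3.141, 0.002, 0.104]
contact_force: [-18.1, 2.3, 39.6]
opening: 0.214
grasp_force: 95.4
```

send_rows(targets=[0,0,-0.003,0,0,0,-1,0,0,-0.003,0,0,0,0,0,0,-0.003,0,0,0,1,0,0,-0.003,0,0,0,1,0,0,-0.003,0,0,0,1,0,0,-0.003,0,0,0,1,0,0,-0.03,0,0,0,1,0,0,-0.06,0,0,0,1,0,0,-0.095,0,0,0,1,0,0,-0.095,0,0,0,1,0,0,-0.095,0,0,0,1])

```text
clock: 10.72
eef_pos: [605.2, -295.6, 129.7]
tcp_rot: [3.139, -0.004, 0.102]
contact_force: [-1.0, 0.2, 0.1]
opening: 1.001
grasp_force: 0.0
```

```bash
python3 - <<'E'
from h import *
np.set_printoptions(precision=1,suppress=True)
S=r.sense(); print(S["eef_pos"],np.degrees(S["tcp_rot"]))
f=frame("wrist"); cv2.imwrite("pics/w7.png",f["color"]); f["fish"]=1
for c in blobs(mask(f["color"],(20,110,20),(36,255,255)),300): x,y,w,h=cv2.boundingRect(c); print((x,y,w,h),[onz(f,a,b,76) for a in (x,x+w) for b in (y,y+h-1)])
E
```

```text
[ 605.2 -295.6  129.7] [179.9  -0.2   5.8]
(274, 159, 30, 91) [array([ 645. , -288.8]), array([ 572.8, -295.8]), array([ 647.3, -310.6]), array([ 575.2, -319.7])]
```

View pics/w7.png

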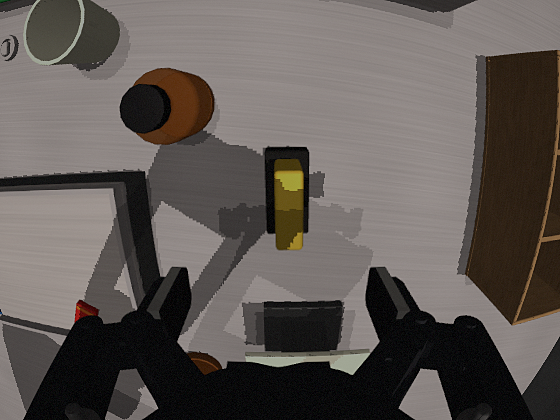

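send_rows(targets=[0.002,0.0095,0.025,0,0,0,1,0.002,0.0095,0.05,0,0,0,1,0.002,0.0095,0.075,0,0,0,1,0.002,0.0095,0.094,0,0,0,1,0.002,0.0095,0.094,0,0,0,1,0.002,0.0095,0.094,0,0,0,-1,0.002,0.0095,0.094,0,0,0,-1,0.002,0.0095,0.094,0,0,0,-1,0.002,0.0095,0.094,0,0,0,-1,0.002,0.0095,0.094,0,0,0,-1,0.002,0.0095,0.094,0,0,0,-1,0.002,0.0095,0.094,0,0,0,-1], grip_force=110)

```text
clock: 11.77
eef_pos: [607.3, -304.3, 34.9]
tcp_rot: [3.141, -0.002, 0.102]
contact_force: [-2.0, 1.1, 7.5]
opening: 0.206
grasp_force: 107.8
```

send_rows(targets=[0,0,-0.03,0,0,0,-1,0,0,-0.06,0,0,0,-1,0,0,-0.1,0,0,0,-1,0,0,-0.14,0,0,0,-1,0,0,-0.14,0,0,0,-1,0,0,-0.14,0,0,0,-1])

```text
clock: 12.27
eef_pos: [608.1, -304.9, 176.6]
tcp_rot: [3.139, -0.005, 0.102]
contact_force: [-0.1, 1.1, -3.5]
opening: 0.204
grasp_force: 108.6
```

```bash
python3 - <<'E'
from h import *
np.set_printoptions(precision=1,suppress=True)
S=r.sense(); print(S["eef_pos"],np.degrees(S["tcp_rot"]))
# station target helper: plate frame -> world
o=np.array([507,-45]); X=np.array([.9948,.1019]); Y=np.array([-.1019,.9948])
f=frame("wrist"); f["fish"]=1; zt=S["eef_pos"][2]-36+76; print("zt",zt)
im=f["color"]; g=mask(im,(20,110,20),(36,255,255)); cs=blobs(g,300)
for c in cs: x,y,w,h=cv2.boundingRect(c); print((x,y,w,h))
col=im[150:340,282].astype(int).sum(1); print(col[::4])
t=frame("top")
pl=[c for c in blobs(mask(t["color"],(30,8,110),(95,70,255)),1500)]
for c in pl: q=rect(t,c,60); print("plate",*q[:3])
for n in ("top","scene"):
    s=frame(n)
    for c in blobs(mask(s["color"],(0,150,60),(8,255,255)),15):
        d=rect(s,c,69)[0]-o; print(n,cv2.contourArea(c),"st %.0f %.0f"%(d@X,d@Y))
go((*(o+X*(-42)+Y*(-82)),176),5.85)
E
```

```text
[ 608.1 -304.9  176.6] [179.8  -0.3   5.8]
zt 216.57254280286034
(254, 189, 48, 138)
[431 428 437 435 172  27  61  68  84  73 150 153 155 138 142 155 156 197
 210 225 225 223 227 219 228 161 159 157 159 162 152 157 164 161 148 154
 148 151 154 151 158 157 159 152 113 502 498 501]
plate [505.2 -43.3] (np.float32(233.33072), np.float32(168.80008)) 95.731
top 131.5 st -58 -46
top 132.0 st 0 160
top 221.5 st 46 157
scene 63.5 st -55 -48
scene 128.0 st 50 126
row -0.1135 -0.1851 -0.0041 -0.0019 0.0030 -0.0003 | mm 217.0 deg 0.0
```

send_rows(targets=[-0.02,-0.03,0,0,0,0,-1,-0.042,-0.065,0,0,0,0,-1,-0.065,-0.1,0,0,0,0,-1,-0.09,-0.14,0,0,0,0,-1,-0.105,-0.165,0.01,0,0,0,-1,-0.1135,-0.1745,0.02,0,0,0,-1,-0.1135,-0.1745,0.03,0,0,0,-1,-0.1135,-0.1745,0.04,0,0,0,-1,-0.1135,-0.1745,0.045,0,0,0,-1,-0.1135,-0.1745,0.045,0,0,0,-1,-0.1135,-0.1745,0.045,0,0,0,-1])

```text
clock: 13.38
eef_pos: [476.3, -142.7, 127.7]
tcp_rot: [-3.141, 0.001, 0.101]
contact_force: [-0.1, -0.5, -3.2]
opening: 0.2
grasp_force: 108.8
```

```bash
python3 - <<'E'
from h import *
np.set_printoptions(precision=1,suppress=True)
S=r.sense(); print(S["eef_pos"],np.degrees(S["tcp_rot"]))
o=np.array([507,-46.5]); X=np.array([.9948,.1019]); Y=np.array([-.1019,.9948])
d=S["eef_pos"][:2]-o; print("st",d@X,d@Y)
f=frame("wrist"); f["fish"]=1
for c in blobs(mask(f["color"],(0,150,40),(8,255,255)),50):
    q=rect(f,c,69); d=q[0]-o; print(cv2.contourArea(c),"st",d@X,d@Y,"minmax y",[round(float((p-o)@Y),1) for p in q[3]])
go((*(o+X*(-42)+Y*(-91)),97),5.85)
E
```

```text
[ 476.3 -142.7  127.7] [-180.     0.     5.8]
st -40.31651624484595 -92.56014013337517
1214.5 st -54.38252607650757 -47.30942864074707 minmax y [-50.7, -66.8, -43.9, -27.8]
905.5 st 34.16411309661866 121.78004566650391 minmax y [132.6, 110.5, 110.9, 133.0]
row -0.0019 -0.0016 0.0312 -0.0000 0.0001 -0.0010 | mm 31.0 deg 0.0
```

send_rows(targets=[-0.002,0,0.01,0,0,0,-1,-0.002,0,0.018,0,0,0,-1,-0.002,0,0.024,0,0,0,-1,-0.002,0,0.028,0,0,0,-1,-0.002,0,0.03,0,0,0,-1,-0.002,0,0.031,0,0,0,-1,-0.002,0,0.031,0,0,0,-1])

```text
clock: 14.02
eef_pos: [481.4, -143.0, 101.2]
tcp_rot: [3.139, -0.014, 0.101]
contact_force: [9.1, 6.6, 28.4]
opening: 0.204
grasp_force: 112.2
```

send_rows(targets=[0,0,-0.03,0,0,0,-1,0,0,-0.06,0,0,0,-1,0,0,-0.06,0,0,0,-1,0,0,-0.06,0,0,0,-1])

```text
clock: 14.35
eef_pos: [475.0, -142.6, 158.1]
tcp_rot: [3.14, -0.003, 0.102]
contact_force: [-0.1, 0.6, -4.4]
opening: 0.201
grasp_force: 109.1
```

```bash
python3 - <<'E'
from h import *
np.set_printoptions(precision=1,suppress=True)
S=r.sense(); print(S["eef_pos"],np.degrees(S["tcp_rot"]))
f=frame("wrist"); t=frame("scene"); cv2.imwrite("pics/w8.png",np.hstack([cv2.resize(f["color"][120:400,150:430],(400,400)),cv2.resize(t["color"][170:310,160:300],(400,400),interpolation=cv2.INTER_CUBIC)]))
E
```

```text
[ 475.  -142.6  158.1] [179.9  -0.2   5.8]
```

View pics/w8.png

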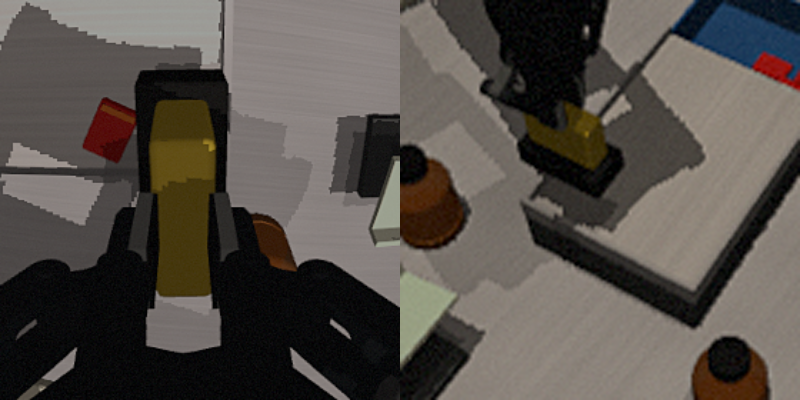

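```bash
python3 - <<'E'
from h import *
np.set_printoptions(precision=1,suppress=True)
S=r.sense(); e=S["eef_pos"]; f=frame("wrist"); f["fish"]=1; im=f["color"]
X=np.array([.9948,.1019]); Y=np.array([-.1019,.9948]); o=np.array([507,-46.5])
cc=im[:,275:285].astype(int).mean(1); print("rows",[(v,cc[v].astype(int).tolist()) for v in list(range(160,176,2))+list(range(184,226,3))+list(range(318,334,2))])
for z in (e[2]+41,e[2]+47): print(z,[(v,round(float((onz(f,280,v,z)-e[:2])@X),1)) for v in (190,215,218,325,327)])
for z in (e[2]-10,e[2]-4): print(z,[(v,round(float((onz(f,277,v,z)-e[:2])@X),1)) for v in (166,168,170)])
t=frame("top"); s=frame("scene")
# lip lines: bright edge of plate in wrist view: end-lip/side-lip by scan in top frame
for n,g in (("top",t),("scene",s)):
    c=max(blobs(mask(g["color"],(25,6,95),(95,70,255)),1500),key=cv2.contourArea); p=np.array([onz(g,u,v,60) for u,v in c[:,0]])-o
    print(n,"x",np.percentile(p@X,[0.5,99.5]),"y",np.percentile(p@Y,[0.5,99.5]))
    c=max(blobs(mask(g["color"],(100,120,20),(118,255,255))[:, :300] if n=="top" else mask(g["color"],(100,120,20),(118,255,255))[150:230,200:345],400),key=cv2.contourArea)
    off=np.array([0,0]) if n=="top" else np.array([200,150])
    p=np.array([onz(g,u+off[0],v+off[1],50) for u,v in c[:,0]])-o
    print(n,"pan x",np.percentile(p@X,[0,100]),"y",np.percentile(p@Y,[0,100]))
E
```

```text
rows [(160, [82, 84, 90]), (162, [81, 85, 90]), (164, [64, 65, 70]), (166, [58, 61, 65]), (168, [48, 50, 53]), (170, [5, 4, 4]), (172, [6, 3, 4]), (174, [5, 6, 5]), (184, [20, 20, 22]), (187, [20, 20, 22]), (190, [9, 53, 67]), (193, [14, 52, 64]), (196, [11, 51, 64]), (199, [10, 51, 64]), (202, [13, 51, 64]), (205, [14, 52, 66]), (208, [11, 51, 65]), (211, [12, 53, 66]), (214, [14, 53, 66]), (217, [17, 61, 75]), (220, [18, 73, 93]), (223, [19, 76, 95]), (318, [14, 55, 69]), (320, [10, 54, 69]), (322, [13, 54, 68]), (324, [10, 54, 68]), (326, [4, 48, 61]), (328, [141, 140, 148]), (330, [128, 130, 137]), (332, [132, 134, 142])]
196.9961341461903 [(190, 44.2), (215, 32.4), (218, 30.9), (325, -32.0), (327, -33.4)]
202.9961341461903 [(190, 46.0), (215, 34.6), (218, 33.2), (325, -26.9), (327, -28.3)]
145.9961341461903 [(166, 44.2), (168, 43.0), (170, 41.8)]
151.9961341461903 [(166, 45.5), (168, 44.3), (170, 43.1)]
top x [-85.7  83.1] y [-113.7  119.9]
top pan x [-94.2  92.9] y [122.4 228.9]Traceback (most recent call last):
  File "<stdin>", line 11, in <module>
ValueError: max() iterable argument is empty
```

```bash
python3 - <<'E'
from h import *
np.set_printoptions(precision=1,suppress=True)
f=frame("scene"); im=f["color"]; a=cv2.imread("pics/scene0.png")
for n,g in (("0",a),("now",im)):
    for lo,hi,nm in (((0,100,30),(14,255,140),"amber"),((30,8,150),(95,70,255),"pale")):
        for c in blobs(mask(g,lo,hi),200): print(n,nm,cv2.contourArea(c),c.reshape(-1,2).mean(0))
S=r.sense(); print(S["wrist_torque"],S["contact_force"],S["joint_efforts"],S["qpos"])
cv2.imwrite("pics/s9.png",cv2.resize(im[60:340,20:390],None,fx=2.1,fy=2.1,interpolation=cv2.INTER_CUBIC))
E
```

```text
0 amber 522.5 [275.2 306.9]
0 amber 497.0 [167.7 240.6]
0 amber 681.5 [363.  169.2]
0 pale 941.0 [153.1 288.9]
now amber 517.5 [275.3 306.4]
now amber 504.5 [167.2 240.7]
now amber 680.5 [363.1 169.2]
now pale 957.5 [152.8 289.3]
[0.  0.1 0. ] [-0.   0.  -3.3] [ -0.  -47.2 -31.9  -0.    0.   -0. ] [-0.3  0.2  1.9 -0.   1.   1.2]
```

View pics/s9.png

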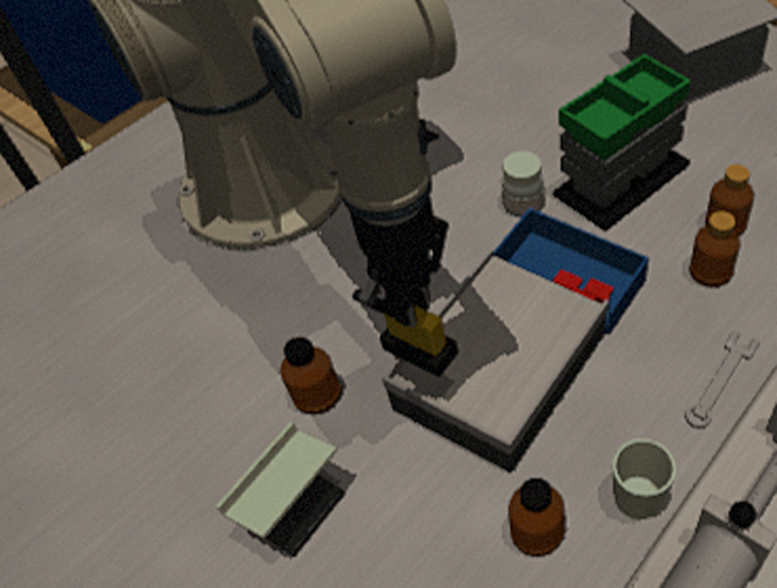

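```bash
python3 - <<'E'
from h import *
np.set_printoptions(precision=1,suppress=True)
s=frame("scene"); X=np.array([.9948,.1019]); Y=np.array([-.1019,.9948]); o=np.array([507,-46.5])
P=lambda u,v:(20+u/2.1,60+v/2.1)
for n,(u,v),z in (("foot -x-y top",(381,338),149),("foot +x-y bot",(436,373),123),("foot +x-y top",(437,357),149),("foot +x+y top",(458,344),149),("st -x-y lip",(389,380),72),("st +x-y",(513,446),72),("st +x+y",(608,303),66),("pan +x+y",(648,260),50),("pan -x+y",(532,212),50)):
    d=onz(s,*P(u,v),z)-o; print(n,d@X,d@Y)
E
```

```text
foot -x-y top -78.93144640672351 -111.61374242445527
foot +x-y bot -10.755975980417404 -106.61293154698818
foot +x-y top -9.596220469787424 -101.32086207489216
foot +x+y top 0.639285602224437 -75.06846703626333
st -x-y lip -77.71744117445054 -118.15099060915635
st +x-y 96.64986696581884 -119.13920862917027
st +x+y 91.68031204888159 119.99347890905943
pan +x+y 98.86665248326536 224.3944781605235
pan -x+y -84.15398008824539 223.12575471912524
```

send_rows(targets=[0.01,0.002,0.01,0,0,0,-1,0.01,0.002,0.025,0,0,0,-1,0.01,0.002,0.038,0,0,0,-1,0.01,0.002,0.048,0,0,0,-1,0.01,0.002,0.055,0,0,0,-1,0.01,0.002,0.059,0,0,0,-1,0.01,0.002,0.061,0,0,0,-1,0.01,0.002,0.061,0,0,0,-1])

```text
clock: 15.37
eef_pos: [484.0, -143.2, 96.1]
tcp_rot: [-3.141, 0.0, 0.102]
contact_force: [0.9, -0.8, -3.3]
opening: 0.198
grasp_force: 109.1
```

send_rows(targets=[0,-0.018,0,0,0,0,-1,0,-0.036,0,0,0,0,-1,0,-0.054,0,0,0,0,-1,0,-0.072,0,0,0,0,-1,0,-0.09,0,0,0,0,-1,0,-0.108,0,0,0,0,-1,0,-0.126,0,0,0,0,-1,0,-0.144,0,0,0,0,-1,0,-0.162,0,0,0,0,-1,0,-0.18,0,0,0,0,-1,0,-0.198,0,0,0,0,-1,0,-0.218,0,0,0,0,-1])

```text
clock: 16.37
eef_pos: [462.4, 74.5, 97.1]
tcp_rot: [3.142, -0.002, 0.102]
contact_force: [0.8, -1.0, -2.9]
opening: 0.202
grasp_force: 109.1
```

send_rows(targets=[0,0,-0.03,0,0,0,-1,0,0,-0.06,0,0,0,-1,0,0,-0.1,0,0,0,-1,0,0.035,-0.11,0,0,0,-1,0,0.07,-0.11,0,0,0,-1,0,0.11,-0.11,0,0,0,-1,0,0.15,-0.11,0,0,0,-1,0,0.19,-0.11,0,0,0,-1,0,0.23,-0.11,0,0,0,-1,0,0.26,-0.11,0,0,0,-1,0,0.26,-0.11,0,0,0,-1])

```text
clock: 17.28
eef_pos: [489.3, -190.3, 207.3]
tcp_rot: [3.138, -0.002, 0.099]
contact_force: [0.5, -0.2, -3.0]
opening: 0.202
grasp_force: 109.4
```

```bash
python3 - <<'E'
from h import *
np.set_printoptions(precision=1,suppress=True)
S=r.sense(); print(S["eef_pos"],S["tcp_rot"])
o=np.array([507,-46.5]); X=np.array([.9948,.1019]); Y=np.array([-.1019,.9948])
for n in ("top","scene","wrist"):
    s=frame(n); cv2.imwrite(f"pics/{n}10.png",s["color"])
    if n=="wrist": s["fish"]=1
    for c in blobs(mask(s["color"],(0,140,40),(8,255,255)),15):
        d=rect(s,c,20)[0]-o; print(n,cv2.contourArea(c),"px",c.reshape(-1,2).mean(0),"st %.0f %.0f"%(d@X,d@Y))
im=cv2.imread("pics/top10.png")[90:320,30:480]; cv2.imwrite("pics/c10.png",cv2.resize(im,None,fx=1.75,fy=1.75,interpolation=cv2.INTER_CUBIC))
E
```

```text
[ 489.3 -190.3  207.3] [ 3.1 -0.   0.1]
top 138.5 px [222.8 264.3] st -65 170
top 133.0 px [221.  234.5] st 2 167
top 231.0 px [221.2 214.6] st 50 164
scene 136.5 px [297.1 196.1] st 32 163
scene 58.0 px [270.3 183.8] st -59 163
wrist 291.5 px [ 62.6 197. ] st -61 163
wrist 687.5 px [ 53.8 130.7] st 32 165
```

View pics/c10.png

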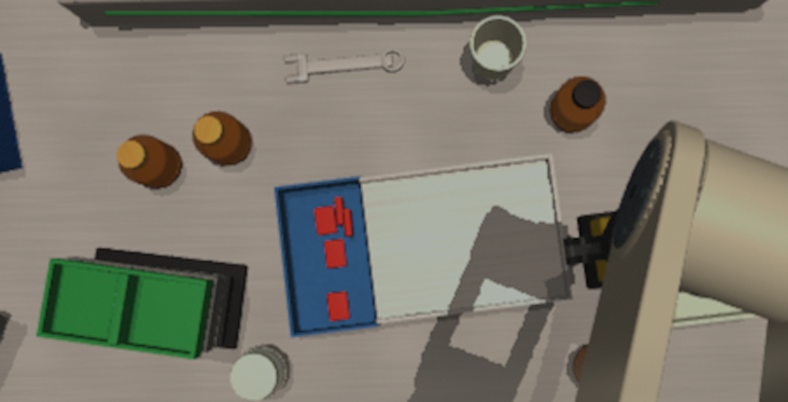

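```bash
python3 - <<'E'
from h import *
np.set_printoptions(precision=1,suppress=True)
for n in ("top","scene","wrist"):
    f=frame(n); im=cv2.imread("pics/top0.png") if n=="top" else f["color"]
    if n=="wrist": f["fish"]=1
    for c in blobs(mask(im,(28,20,110),(95,80,255)),300):
        q=rect(f,c,80)
        if not(380<q[0][0]<500 and -420<q[0][1]<-270): continue
        h=cv2.convexHull(c); a=cv2.approxPolyDP(h,4,True)[:,0]
        print(n,cv2.contourArea(c),"bbox",cv2.boundingRect(c),q[0],np.array(q[1]),q[2])
        for u,v in a: print("   px",u,v,"z73",onz(f,u,v,73.2),"z88",onz(f,u,v,88))
E
```

```text
top 1760.5 bbox (407, 238, 61, 39) [ 432.5 -340.9] [124.7  68.8] 95.570526
   px 463 239 z73 [ 469.9 -402.6] z88 [ 469.9 -396.7]
   px 466 270 z73 [ 404.3 -405.4] z88 [ 405.3 -399.5]
   px 410 276 z73 [ 394.2 -286.6] z88 [ 395.3 -282.4]
   px 407 245 z73 [ 459.8 -283.2] z88 [ 459.9 -279. ]
scene 1004.0 bbox (127, 267, 53, 48) [ 438.1 -339.2] [123.6  52.8] 95.61223
   px 179 272 z73 [ 451.6 -273.6] z88 [ 459.8 -277.6]
   px 145 314 z73 [ 465.3 -392.9] z88 [ 473.3 -394.7]
   px 127 305 z73 [ 416.5 -402.1] z88 [ 425.3 -403.8]
   px 158 268 z73 [ 403.3 -295.4] z88 [ 412.4 -299. ]
wrist 3666.0 bbox (366, 221, 101, 46) [ 439.2 -344.4] [122.4  53.3] 95.83059
   px 466 221 z73 [ 468.7 -407.4] z88 [ 473.6 -396.4]
   px 449 262 z73 [ 414.2 -400.8] z88 [ 421.7 -390.2]
   px 366 266 z73 [ 403.6 -292.7] z88 [ 411.5 -287.2]
   px 369 222 z73 [ 456.8 -284.7] z88 [ 462.2 -279.6]
```

```bash
python3 - <<'E'
from h import *
go((411.5,-347.7,190),95.7,(95.7,-14))
q=R.from_euler("xyz",r.sense()["tcp_rot"]); print((q.inv()*down(60)).as_rotvec(), (q.inv()*down(95.7)).as_rotvec())
E
```

```text
row -0.0932 0.1550 0.0164 -0.1921 0.1911 -1.5588 | mm 181.0 deg 90.0
[-1.43589741e-04 -2.34546783e-04 -9.44229549e-01] [-6.92793870e-05 -2.85820851e-04 -1.56731209e+00]
```

send_rows(targets=[-0.007,0.012,0,-0.015,0.015,-0.12,-1,-0.015,0.025,0,-0.03,0.03,-0.24,-1,-0.022,0.038,0,-0.044,0.044,-0.36,-1,-0.03,0.05,0,-0.059,0.059,-0.48,-1,-0.037,0.062,0,-0.074,0.074,-0.6,-1,-0.045,0.075,0,-0.089,0.088,-0.72,-1,-0.052,0.088,0,-0.103,0.103,-0.84,-1,-0.06,0.1,0,-0.118,0.118,-0.96,-1,-0.067,0.112,0,-0.133,0.132,-1.08,-1,-0.075,0.125,0,-0.148,0.147,-1.2,-1,-0.082,0.138,0,-0.163,0.162,-1.32,-1,-0.09,0.15,0,-0.177,0.176,-1.44,-1])

```text
clock: 18.58
eef_pos: [414.3, -342.4, 206.6]
tcp_rot: [2.913, -0.013, 1.555]
contact_force: [0.0, 0.1, -3.4]
opening: 0.199
grasp_force: 109.5
```

```bash
python3 - <<'E'
from h import *
go((411.5,-347.7,176.3),95.7,(95.7,-14))
E
```

```text
row -0.0057 -0.0095 0.0288 -0.0148 0.0148 -0.1153 | mm 30.0 deg 6.0
```

send_rows(targets=[-0.003,-0.005,0.015,-0.008,0.008,-0.06,-1,-0.0057,-0.0095,0.0288,-0.0148,0.0148,-0.1153,-1,-0.0057,-0.0095,0.0288,-0.0148,0.0148,-0.1153,-1,-0.0057,-0.0095,0.0288,-0.0148,0.0148,-0.1153,-1,-0.0057,-0.0095,0.0288,-0.0148,0.0148,-0.1153,-1,-0.0057,-0.0095,0.0288,-0.0148,0.0148,-0.1153,-1])

```text
clock: 19.08
eef_pos: [412.2, -348.0, 177.1]
tcp_rot: [2.898, -0.0, 1.662]
contact_force: [0.3, 0.1, -3.3]
opening: 0.205
grasp_force: 109.5
```

```bash
python3 - <<'E'
from h import *
np.set_printoptions(precision=2,suppress=True)
S=r.sense(); print(S["eef_pos"],R.from_euler("xyz",S["tcp_rot"]).as_matrix())
go((426.8,-346.2,114.7),95.7,(95.7,-14))
s=frame("scene"); cv2.imwrite("pics/s11.png",s["color"])
E
```

```text
[ 412.18 -348.02  177.06] [[-0.09  0.97  0.24]
 [ 1.    0.09  0.02]
 [ 0.    0.24 -0.97]]
row 0.0005 -0.0008 0.0641 -0.0003 0.0016 -0.0077 | mm 64.0 deg 0.0
```

send_rows(targets=[0,-0.001,0.015,0,0.001,-0.007,-1,0,-0.001,0.03,0,0.001,-0.007,-1,0,-0.001,0.042,0,0.001,-0.007,-1,0,-0.001,0.05,0,0.001,-0.007,-1,0,-0.001,0.055,0,0.001,-0.007,-1,0,-0.001,0.058,0,0.001,-0.007,-1,0,-0.001,0.058,0,0.001,-0.007,-1])

```text
clock: 19.72
eef_pos: [424.5, -346.9, 119.4]
tcp_rot: [2.898, -0.001, 1.67]
contact_force: [-0.1, -0.2, -3.3]
opening: 0.202
grasp_force: 109.5
```

No contact yet; creep down until contact.

send_rows(targets=[0,0,0.002,0,0,0,-1,0,0,0.004,0,0,0,-1,0,0,0.006,0,0,0,-1,0,0,0.006,0,0,0,-1])

```text
clock: 20.05
eef_pos: [425.8, -347.1, 113.8]
tcp_rot: [2.898, -0.0, 1.669]
contact_force: [0.9, 1.5, -2.8]
opening: 0.201
grasp_force: 109.6
```

send_rows(targets=[0,0,0.001,0,0,0,-1,0,0,0.002,0,0,0,-1,0,0,0.003,0,0,0,-1,0,0,0.003,0,0,0,-1])

```text
clock: 20.38
eef_pos: [426.0, -347.2, 113.4]
tcp_rot: [2.898, 0.0, 1.67]
contact_force: [-18.4, 6.0, 32.4]
opening: 0.199
grasp_force: 115.2
```

send_rows(targets=[0,0,-0.002,0,0,0,-1,0,0,-0.002,0,0,0,-0.5,0,0,-0.002,0,0,0,-0.3,0,0,-0.002,0,0,0,0,0,0,-0.002,0,0,0,0.5,0,0,-0.002,0,0,0,0.5,0,0,-0.002,0,0,0,0.5,0,0,-0.03,0,0,0,0.5,0,0,-0.065,0,0,0,0.5,0,0,-0.1,0,0,0,0.5,0,0,-0.1,0,0,0,0.5])

```text
clock: 21.3
eef_pos: [404.0, -351.9, 214.0]
tcp_rot: [2.893, 0.007, 1.669]
contact_force: [0.3, -2.0, 0.7]
opening: 0.752
grasp_force: 0.0
```

```bash
python3 - <<'E'
from h import *
np.set_printoptions(precision=1,suppress=True)
w=frame("wrist")["color"][100:400,80:480]; s=frame("scene")["color"]
cv2.imwrite("pics/v14.png",np.hstack([w,cv2.resize(s[220:340,90:250],(400,300),interpolation=cv2.INTER_CUBIC)]))
go((438,345,270),170.7)
E
```

```text
row 0.6881 0.1151 -0.0353 0.2076 0.1624 -1.3029 | mm 698.0 deg 76.0
```

View pics/v14.png

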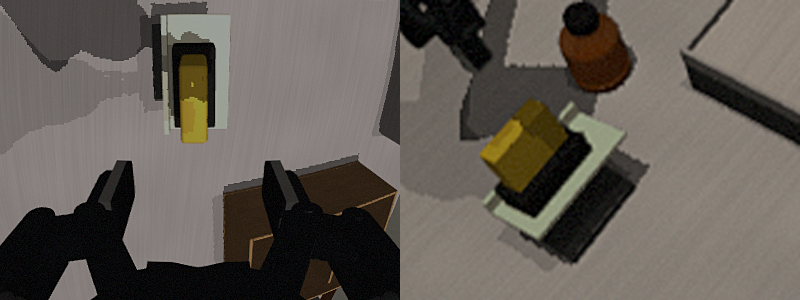

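send_rows(targets=[0.04,0.007,-0.002,0.012,0.01,-0.076,0,0.08,0.013,-0.004,0.024,0.019,-0.151,0,0.12,0.02,-0.006,0.036,0.028,-0.227,0,0.16,0.027,-0.008,0.048,0.038,-0.303,0,0.2,0.033,-0.01,0.06,0.047,-0.379,0,0.24,0.04,-0.012,0.072,0.057,-0.454,0,0.28,0.047,-0.014,0.084,0.066,-0.53,0,0.32,0.054,-0.016,0.097,0.076,-0.606,0,0.36,0.06,-0.018,0.109,0.085,-0.682,0,0.4,0.067,-0.02,0.121,0.094,-0.757,0,0.44,0.074,-0.022,0.133,0.104,-0.833,0,0.48,0.08,-0.024,0.145,0.113,-0.909,0])

```text
clock: 22.4
eef_pos: [425.8, 137.8, 249.6]
tcp_rot: [3.072, 0.032, 2.589]
contact_force: [1.0, 0.1, -0.2]
opening: 0.498
grasp_force: 0.0
```

```bash
python3 - <<'E'
from h import *
print(r.sense()["eef_pos"],np.degrees(r.sense()["tcp_rot"]))
go((438,338,270),170.7)
E
```

```text
[425.7709283  137.77321963 249.57161724] [176.0086149    1.80787604 148.32212806]
row 0.0940 0.1780 -0.0110 0.0626 0.0447 -0.3893 | mm 201.0 deg 22.0
```

send_rows(targets=[0.019,0.036,-0.002,0.0125,0.009,-0.078,0,0.038,0.071,-0.004,0.025,0.018,-0.156,0,0.056,0.107,-0.007,0.037,0.027,-0.234,0,0.075,0.142,-0.009,0.05,0.036,-0.311,0,0.094,0.178,-0.011,0.0626,0.0447,-0.3893,0,0.094,0.178,-0.011,0.0626,0.0447,-0.3893,0,0.094,0.178,-0.011,0.0626,0.0447,-0.3893,0,0.094,0.178,-0.011,0.0626,0.0447,-0.3893,0])

```text
clock: 23.07
eef_pos: [438.9, 335.3, 269.4]
tcp_rot: [-3.14, -0.0, 2.975]
contact_force: [0.1, 1.1, -0.6]
opening: 0.501
grasp_force: 0.0
```

```bash
python3 - <<'E'
from h import *
np.set_printoptions(precision=1,suppress=True)
S=r.sense(); print(S["eef_pos"],np.degrees(S["tcp_rot"]))
f=frame("wrist"); f["fish"]=1; im=f["color"]; print(f["xyz"])
hsv=cv2.cvtColor(im,cv2.COLOR_BGR2HSV)
for c in blobs(mask(im,(50,100,15),(75,255,255)),300): print(cv2.contourArea(c),cv2.boundingRect(c),[(round(float(a[0])),round(float(a[1])),tuple(np.round(onz(f,*a,162),1)),tuple(np.round(onz(f,*a,174),1))) for a in cv2.approxPolyDP(cv2.convexHull(c),5,True)[:,0]])
m=mask(im,(50,100,15),(75,255,255)); V=np.where(m>0,hsv[...,2],0)
for v in range(60,300,12):
    print(v,"".join("%4d"%V[v,u] for u in range(110,470,12)))
E
```

```text
[438.9 335.3 269.4] [-179.9   -0.   170.5]
[357.  349.3 449.2]
17470.0 (185, 133, 195, 95) [(379, 138, (np.float64(405.7), np.float64(434.4)), (np.float64(403.6), np.float64(430.8))), (371, 227, (np.float64(491.9), np.float64(419.4)), (np.float64(486.3), np.float64(416.5))), (192, 227, (np.float64(462.6), np.float64(245.9)), (np.float64(458.2), np.float64(250.2))), (185, 150, (np.float64(387.5), np.float64(257.8)), (np.float64(386.3), np.float64(261.6))), (190, 136, (np.float64(375.9), np.float64(265.4)), (np.float64(375.1), np.float64(268.9)))]
60    0   0   0   0   0   0   0   0   0   0   0   0   0   0   0   0   0   0   0   0   0   0   0   0   0   0   0   0   0   0
72    0   0   0   0   0   0   0   0   0   0   0   0   0   0   0   0   0   0   0   0   0   0   0   0   0   0   0   0   0   0
84    0   0   0   0   0   0   0   0   0   0   0   0   0   0   0   0   0   0   0   0   0   0   0   0   0   0   0   0   0   0
96    0   0   0   0   0   0   0   0   0   0   0   0   0   0   0   0   0   0   0   0   0   0   0   0   0   0   0   0   0   0
108    0   0   0   0   0   0   0   0   0   0   0   0
[... 1247 characters left out ...]
  0   0   0   0   0   0   0   0   0   0   0   0   0   0   0   0   0   0   0
240    0   0   0   0   0   0   0   0   0   0   0   0   0   0   0   0   0   0   0   0   0   0   0   0   0   0   0   0   0   0
252    0   0   0   0   0   0   0   0   0   0   0   0   0   0   0   0   0   0   0   0   0   0   0   0   0   0   0   0   0   0
264    0   0   0   0   0   0   0   0   0   0   0   0   0   0   0   0   0   0   0   0   0   0   0   0   0   0   0   0   0   0
276    0   0   0   0   0   0   0   0   0   0   0   0   0   0   0   0   0   0   0   0   0   0   0   0   0   0   0   0   0   0
288    0   0   0   0   0   0   0   0   0   0   0   0   0   0   0   0   0   0   0   0   0   0   0   0   0   0   0   0   0   0
```

```bash
python3 - <<'E'
from h import *
np.set_printoptions(precision=1,suppress=True)
f=frame("wrist"); f["fish"]=1; im=f["color"]; e=r.sense()["eef_pos"]
t=np.radians(170.5); tx=np.array([np.cos(t),np.sin(t)]); ty=np.array([np.sin(t),-np.cos(t)])
for v in (180,190,200,208): print(v,[int(x) for x in im[v,258:302,1]])
for v in (150,190,208):
  for u in (264,270,276,282,288,294):
    d=onz(f,u,v,174)-e[:2]; print(v,u,"tool x %.1f y %.1f"%(d@tx,d@ty))
print([int(x) for x in im[120:235,279,1]])
# finger inner edges, dark
print([int(x) for x in im[300,120:440:4].sum(1)])
E
```

```text
180 [78, 79, 76, 75, 77, 79, 79, 78, 79, 79, 79, 80, 77, 84, 62, 54, 53, 55, 50, 46, 55, 54, 53, 52, 53, 51, 51, 55, 53, 56, 49, 48, 71, 80, 77, 79, 78, 80, 78, 77, 76, 78, 79, 79]
190 [154, 150, 152, 151, 148, 146, 144, 147, 115, 128, 121, 73, 78, 81, 63, 47, 52, 51, 51, 62, 74, 79, 77, 78, 78, 79, 75, 77, 78, 77, 74, 69, 72, 79, 77, 80, 80, 79, 77, 77, 76, 77, 80, 79]
200 [143, 142, 141, 142, 140, 141, 142, 142, 141, 140, 141, 142, 141, 143, 143, 148, 111, 60, 52, 57, 72, 78, 75, 77, 78, 77, 76, 76, 78, 78, 74, 66, 73, 79, 78, 81, 79, 77, 77, 79, 79, 81, 79, 77]
208 [141, 142, 142, 142, 140, 141, 140, 141, 141, 142, 141, 142, 142, 142, 144, 130, 119, 126, 103, 73, 73, 75, 79, 79, 77, 77, 77, 77, 77, 80, 75, 65, 68, 78, 78, 76, 80, 76, 75, 78, 80, 78, 77, 79]
150 264 tool x 38.5 y -11.5
150 270 tool x 38.5 y -6.4
150 276 tool x 38.5 y -1.2
150 282 tool x 38.5 y 3.9
150 288 tool x 38.5 y 9.0
150 294 tool x 38.5 y 14.1
190 264 tool x 2.8 y -12.0
190 270 tool x 2.8 y -6.7
190 276 tool x 2.8 y -1.4
190 282 tool x 2.8 y 3.9
190 288 tool x 2.8 y 9.2
190 294 tool x 2.8 y 14.5
208 264 tool 
[... 319 characters left out ...]
, 104, 100, 104, 58, 50, 50, 53, 52, 56, 54, 58, 52, 56, 54, 54, 53, 55, 57, 52, 54, 52, 54, 54, 52, 72, 81, 76, 76, 79, 76, 77, 79, 79, 77, 76, 77, 79, 77, 79, 76, 76, 77, 78, 76, 74, 77, 74, 78, 75, 75, 75, 77, 75, 74, 78, 76, 77, 79, 77, 77, 77, 77, 75, 74, 78, 116, 116, 143, 139, 121, 153, 159, 157, 156, 158, 158, 158]
[479, 486, 483, 492, 489, 487, 484, 477, 477, 474, 472, 469, 477, 482, 476, 477, 476, 118, 43, 45, 36, 39, 39, 0, 191, 11, 35, 20, 41, 171, 180, 184, 172, 175, 177, 182, 147, 116, 371, 488, 479, 479, 477, 486, 335, 195, 427, 379, 386, 391, 408, 39, 31, 24, 6, 200, 3, 47, 56, 30, 43, 17, 249, 477, 467, 472, 481, 474, 471, 476, 475, 486, 486, 470, 474, 477, 493, 98, 97, 110]
```

send_rows(targets=[0.006,0.005,0.02,0,0,0,0,0.006,0.005,0.05,0,0,0,0,0.006,0.005,0.08,0,0,0,0,0.006,0.005,0.105,0,0,0,0,0.006,0.005,0.117,0,0,0,0,0.006,0.005,0.124,0,0,0,0,0.006,0.005,0.124,0,0,0,0,0.006,0.005,0.124,0,0,0,0])

```text
clock: 23.83
eef_pos: [435.6, 341.7, 148.2]
tcp_rot: [3.14, 0.002, 2.974]
contact_force: [0.6, 0.2, 0.5]
opening: 0.505
grasp_force: 0.0
```

send_rows(targets=[0,0,0,0,0,0,-1,0,0,0,0,0,0,-1,0,0,0,0,0,0,-1,0,0,0,0,0,0,-1,0,0,0,0,0,0,-1,0,0,0,0,0,0,-1], grip_force=90)

```text
clock: 24.33
eef_pos: [435.0, 341.8, 147.4]
tcp_rot: [3.14, 0.002, 2.975]
contact_force: [-0.2, 0.2, -0.2]
opening: -0.001
grasp_force: 0.0
```

```bash
python3 - <<'E'
from h import *
np.set_printoptions(precision=1,suppress=True)
def ascii(im,r0,r1,dr,c0,c1,dc):
    hsv=cv2.cvtColor(im,cv2.COLOR_BGR2HSV)
    for v in range(r0,r1,dr):
        s=""
        for u in range(c0,c1,dc):
            h,sa,va=hsv[v,u]
            s+= ("G" if va>100 else "g" if va>60 else "h") if (50<=h<=75 and sa>100 and va>15) else ("#" if va<45 else "+" if va<100 else ".")
        print("%3d "%v+s)
for n in ("top","scene"):
    f=frame(n)
    for c in blobs(mask(f["color"],(50,120,30),(75,255,255)),100): q=rect(f,c,162); print(n,cv2.contourArea(c),q[0],np.array(q[1]),q[2])
ascii(frame("wrist")["color"],60,410,9,100,460,5)
E
```

```text
top 2622.5 [433.4 337.5] [183.3  87.5] 80.700386
top 245.0 [763.5  46.9] [629.7   9.8] 89.718
scene 1146.5 [445.  326.7] [208.4 113.4] 82.19502
 60 .......................++++++++++++.....................................
 69 .....................+++++++++++++++....................................
 78 ...................++++++++++++++++.....................................
 87 ..................++++++++++++++........................................
 96 ....+.....+++....++++++++++++++.........................................
105 ......++..++++....+++++++++++...........................................
114 .......++...+++.....++++++++...................+........................
123 .......++..++++.......++++++++..............++++++......................
132 .......++..+++..........++++++++#+#+###################.................
141 .......+..++....+#+#####################################................
150 ......+.........#+++++++++++++++++++++++++++++++++++++++++..............
159 ............+#+++++++++++++++++++++++++++++++++++++++++++++#............
168 ....+..hghhgghhhhhhhghgghggg
[... 1346 characters left out ...]
.....++
330 ++++++++++####################################################........++
339 .......############################..############################......+
348 ....##############.+###############..################.+#############+.++
357 ################+##################..###################################
366 ###################################..+##################################
375 ########################################################################
384 ######+###########################################################+#####
393 #################################################################+######
402 ########################################################################
```

send_rows(targets=[0,0,-0.02,0,0,0,-1,0,0,-0.04,0,0,0,-1,0,0,-0.05,0,0,0,0,0,0,-0.05,0,0,0,0,0,0,-0.05,0,0,0,0])

```text
clock: 24.9
eef_pos: [435.0, 341.8, 197.2]
tcp_rot: [3.14, 0.002, 2.975]
contact_force: [0.1, -0.7, -0.2]
opening: 0.416
grasp_force: 0.0
```

```bash
python3 - <<'E'
from h import *
np.set_printoptions(precision=1,suppress=True)
S=r.sense();print(S["eef_pos"],S["opening"])
f=frame("top")
for c in blobs(mask(f["color"],(50,120,30),(75,255,255)),400): q=rect(f,c,162); print(cv2.contourArea(c),q[0],np.array(q[1]),q[2])
w=frame("wrist"); w["fish"]=1; cv2.imwrite("pics/w15.png",w["color"]); im=w["color"]; e=S["eef_pos"]
t=S["tcp_rot"][2]; tx=np.array([np.cos(t),np.sin(t)]); ty=np.array([np.sin(t),-np.cos(t)])
for v in range(160,300,10): print(v,"".join("%4d"%int(x) for x in im[v,250:312:2,1]))
for v in (200,260):
  for z in (138,174): print(v,z,["%d:%.1f,%.1f"%(u,(onz(w,u,v,z)-e[:2])@tx,(onz(w,u,v,z)-e[:2])@ty) for u in (270,280,290)])
E
```

```text
[435.  341.8 197.2] 0.4155965978392969
2985.5 [433.4 337.8] [183.3  87.6] 80.70039
160  143 144 143 143 142 143 143 141 141 141 141 142 141 143 142 142 141 142 148  79  53  57  58  62  61  87  90  90  91  89  89
170   62 114 144 141 141 141 142 142 115 104 137 136 136 135 142 111  62  54  65  67  63  66  62  63  63  61  63  65  62  61  62
180   61  67  61  63  64  60 123 115  44 143  53  58  64  65  63  64  64  55  63  64  63  65  64  65  64  64  65  68  62  66  64
190   65  64  63  63  62  63  62  63  61  61  63  64  65  63  62  64  63  56  63  62  64  63  63  64  65  64  60  62  66  64  61
200   64  63  64  62  64  62  63  62  60  61  62  65  65  63  65  64  60  61  98  58  64  63  66  62  64  85  96  93  94  90  90
210   63  64  66  62  63  66  64  64  62  60  62  63  61  59  64  66  63  58  91  88  87  90  90  90  90  87  89  92  87  87  89
220  156 130 103  88  90  90  88  93  63  58  62  65  65  63  62  62  63  59  89  90  93  90  89  90  87  88  91  88  91  88  88
230  157 155 156 156 157 165 138  76  63  60  66  63  64  67  60  64  65  73  93  89  89  91  88  90  90  89  87  
[... 323 characters left out ...]
86  87  88  89  85  88  65  55  55  56  56  58  55  56  56  57  56  54  55  52
270  153 151 152 151 152 151 150 151 153 119 150 126 133  81  87  87  86  75 116  81  83  84  86  84  84  86  82  84  83  80  83
280  180 179 181 178 178 176 176 175 176 178 177 177 178 179 178 177 178 149 153 152 154 159 127  21  28  32  27  25  27  28  31
290  180 179 176 178 175 178 176 178 177 178 179 181 180 177 176 178 154 156  98  21  88  40  41  47  43  42  41  45  39  46  39
200 138 ['270:5.7,-6.4', '280:5.7,1.4', '290:5.7,9.1']
200 174 ['270:17.5,-5.5', '280:17.5,1.1', '290:17.5,7.6']
260 138 ['270:-46.7,-6.9', '280:-46.7,1.4', '290:-46.8,9.8']
260 174 ['270:-27.0,-5.9', '280:-27.0,1.1', '290:-27.0,8.2']
```

```bash
python3 - <<'E'
from h import *
np.set_printoptions(precision=1,suppress=True)
def quad(im,f):
    c=max([c for c in blobs(mask(im,(50,120,30),(75,255,255)),300) if cv2.boundingRect(c)[3]>25],key=cv2.contourArea)
    return cv2.approxPolyDP(cv2.convexHull(c),3,True)[:,0]
t,s=frame("top"),frame("scene")
qt=quad(cv2.imread("pics/top0.png"),t); qs=quad(cv2.imread("pics/scene0.png"),s); print(qt.tolist(),qs.tolist())
for a in qt:
    for b in qs:
        x,e=tri(t,a,s,b)
        if e<6 and 60<x[2]<250: print(a,b,x,e)
w=cv2.imread("pics/w15.png")
for v in range(240,345,8): print(v,"".join("%4d"%int(x) for x in w[v,150:410:8].max(1)))
E
```

```text
[[59, 238], [149, 250], [143, 292], [51, 281]] [[348, 97], [346, 106], [308, 134], [286, 118], [287, 111], [325, 86]]
[ 59 238] [348  97] [490.4 420.6 164.4] 3.685634039103917
[149 250] [308 134] [461.9 254.1 125.2] 0.9761489001378497
[143 292] [286 118] [378.5 262.1 138. ] 0.4494445333771173
[143 292] [287 111] [383.8 254.6 170.7] 5.253797845273582
[ 51 281] [325  86] [404.7 434.6 160.2] 3.0773376423805625
240   45  51  32  50 153 153 152 154 155 154 154 154 155 154 154  86  87  88  88  87  87  88  89  90  87  86  88 154 139  60 151 186 188
248  147  56 154  51 138 145 131 155 132 159 131 157 131 148 132  85  88  80  59  80  60  73  60  65  60  56 132 136 132  60 150 185 184
256  147  49 153  53  54  59  55  55  56  56  64  57  59  57  55  86  88  54  55  56  56  53  61  59  55  56  56  56  58  61 148 186 186
264  158 150 152  39  39  44  51  50  54  68  13  54  55  55  52  86  88  55  57  53  57  54  13  69  53  52  47 101 134 161 168 183 184
272  117 144  52  53  52 190 195  18  17  68  14 175 170 167 167 142  79 170 146 151 155 183  14  69  18  17 187 181 186 183 184 186 187
280 
[... 528 characters left out ...]
181 181   0  15
312   20  21   8  14  18  23  16  19  17  19  19  80  79  77  49 100 183 115 107 119 119 118  12  28  25  24  21  18  26  15  10  20  15
320   20  15  18  24  25  19  21  23  21  17  12  77  76  74  77 110 183 142 121 119 118 116  13  16  16  18  18  22  22  22  14  17  25
328   18  18  19  21  19  16  22  25  14  10  62  77  78  80  78 186 187 188 122 106  75  77  65  15  20  28  20  21  18  21  20  18  24
336   22  24  27  23  18  22  18  16  17  21 124 118 116 108  66 183 189 186 114  70 206 207  78  15  20  17  19  15  23  25  24  20  18
344   21  18  21  24  18  23  20  14  16  22 118 116 116 114 111 186 185 185 185 201 193 197 194  21  16  17  19  12  27  25  29  22  14
```

```bash
python3 - <<'E'
from h import *
S=r.sense(); e=S["eef_pos"]; t=S["tcp_rot"][2]; tx=np.array([np.cos(t),np.sin(t)])
w=frame("wrist"); w["fish"]=1
print((w["xyz"][:2]-e[:2])@tx, w["xyz"][2]-e[2])
for dz in (0,10,19,40): print(dz,[(v,round(float((onz(w,280,v,e[2]+dz)-e[:2])@tx),1)) for v in (240,250,258,262,270,280,300,320,340)])
E
```

```text
83.27021757982044 179.796242932782
0 [(240, -1.1), (250, -8.0), (258, -13.6), (262, -16.5), (270, -22.4), (280, -29.9), (300, -46.0), (320, -63.6), (340, -83.0)]
10 [(240, 3.6), (250, -2.9), (258, -8.2), (262, -10.9), (270, -16.5), (280, -23.6), (300, -38.8), (320, -55.4), (340, -73.8)]
19 [(240, 7.8), (250, 1.7), (258, -3.4), (262, -6.0), (270, -11.2), (280, -18.0), (300, -32.4), (320, -48.1), (340, -65.5)]
40 [(240, 17.6), (250, 12.3), (258, 7.9), (262, 5.7), (270, 1.1), (280, -4.8), (300, -17.3), (320, -30.9), (340, -46.0)]
```

send_rows(targets=[0,0,0.02,0,0,0,0,0,0,0.04,0,0,0,0,0,0,0.05,0,0,0,0,0,0,0.055,0,0,0,0,0,0,0.058,0,0,0,0,0,0,0.058,0,0,0,0])

```text
clock: 25.65
eef_pos: [434.9, 341.7, 139.0]
tcp_rot: [3.141, 0.001, 2.975]
contact_force: [-0.4, 0.2, 0.4]
opening: 0.503
grasp_force: 0.0
```

send_rows(targets=[0,0,0.002,0,0,0,0,0,0,0.004,0,0,0,0,0,0,0.004,0,0,0,0])

```text
clock: 25.9
eef_pos: [435.1, 341.9, 135.5]
tcp_rot: [3.14, 0.002, 2.975]
contact_force: [0.4, -0.5, -0.4]
opening: 0.5
grasp_force: 0.0
```

send_rows(targets=[0,0,0,0,0,0,-1,0,0,0,0,0,0,-1,0,0,0,0,0,0,-1,0,0,0,0,0,0,-1,0,0,0,0,0,0,-1,0,0,0,0,0,0,-1])

```text
clock: 26.4
eef_pos: [435.1, 341.8, 135.8]
tcp_rot: [3.14, 0.002, 2.975]
contact_force: [-1.7, -1.7, 6.2]
opening: 0.067
grasp_force: 88.6
```

send_rows(targets=[0,0,0,0,0,0,-0.3,0,0,0,0,0,0,-0.3,0,0,0.002,0,0,0,-0.3,0,0,0.004,0,0,0,-0.3,0,0,0.006,0,0,0,-0.3,0,0,0.006,0,0,0,-0.3])

```text
clock: 26.9
eef_pos: [434.7, 341.5, 128.5]
tcp_rot: [3.141, 0.001, 2.975]
contact_force: [0.0, -0.1, -0.5]
opening: 0.349
grasp_force: 0.0
```

send_rows(targets=[0,0,0,0,0,0,-1,0,0,0,0,0,0,-1,0,0,0,0,0,0,-1,0,0,0,0,0,0,-1,0,0,0,0,0,0,-1], grip_force=110)

```text
clock: 27.32
eef_pos: [435.1, 341.8, 129.5]
tcp_rot: [3.14, 0.002, 2.975]
contact_force: [-0.5, -1.6, 3.8]
opening: 0.093
grasp_force: 108.4
```

send_rows(targets=[0,0,-0.005,0,0,0,-1,0,0,-0.015,0,0,0,-1,0,0,-0.03,0,0,0,-1,0,0,-0.045,0,0,0,-1,0,0,-0.06,0,0,0,-1,0,0,-0.08,0,0,0,-1,0,0,-0.1,0,0,0,-1,0,0,-0.11,0,0,0,-1,0,0,-0.11,0,0,0,-1,0,0,-0.11,0,0,0,-1])

```text
clock: 28.15
eef_pos: [434.8, 341.6, 239.3]
tcp_rot: [3.14, 0.002, 2.975]
contact_force: [-0.6, -0.9, -2.9]
opening: 0.092
grasp_force: 108.1
```

```bash
python3 - <<'E'
from h import *
np.set_printoptions(precision=1,suppress=True)
S=r.sense(); e=S["eef_pos"]; print(e,np.degrees(S["tcp_rot"]),S["wrist_torque"])
t=S["tcp_rot"][2]; tx=np.array([np.cos(t),np.sin(t)]); ty=np.array([np.sin(t),-np.cos(t)])
w=frame("wrist"); w["fish"]=1; cv2.imwrite("pics/w16.png",w["color"])
for c in blobs(mask(w["color"],(50,100,15),(75,255,255)),300):
    print(cv2.boundingRect(c)); 
    for u,v in cv2.approxPolyDP(cv2.convexHull(c),5,True)[:,0]:
        print(u,v,[("z%d"%dz,"%.0f %.0f"%((onz(w,u,v,e[2]+dz)-e[:2])@tx,(onz(w,u,v,e[2]+dz)-e[:2])@ty)) for dz in (20,34)])
o=np.array([510.5,-50.5]); go((*o,240),185.85)
s=frame("scene"); qs=max(blobs(mask(s["color"],(50,120,30),(75,255,255)),300),key=cv2.contourArea); print(cv2.approxPolyDP(cv2.convexHull(qs),3,True)[:,0].tolist())
g=frame("top"); qs=max([c for c in blobs(mask(g["color"],(50,120,30),(75,255,255)),300) if cv2.boundingRect(c)[3]>25],key=cv2.contourArea); print(cv2.approxPolyDP(cv2.convexHull(qs),3,True)[:,0].tolist())
E
```

```text
[434.8 341.6 239.3] [179.9   0.1 170.4] [ 0. -0.  0.]
(106, 169, 344, 166)
449 184 [('z20', '41 96'), ('z34', '44 88')]
421 320 [('z20', '-54 97'), ('z34', '-42 88')]
287 334 [('z20', '-59 6'), ('z34', '-47 5')]
136 321 [('z20', '-54 -96'), ('z34', '-42 -87')]
106 186 [('z20', '40 -96'), ('z34', '44 -88')]
127 173 [('z20', '47 -82'), ('z34', '50 -75')]
239 169 [('z20', '48 -20'), ('z34', '51 -18')]
428 172 [('z20', '47 81'), ('z34', '50 74')]
row -0.1402 -0.3737 -0.0016 0.0004 0.0012 -0.2688 | mm 399.0 deg 15.0
[[352, 65], [341, 86], [313, 104], [304, 103], [287, 86], [288, 79], [308, 66], [331, 59]]
[[29, 237], [133, 252], [125, 299], [52, 291], [27, 247]]
```

send_rows(targets=[-0.007,-0.018,0,0,0,-0.013,-1,-0.02,-0.054,0,0,0,-0.038,-1,-0.035,-0.094,0,0,0,-0.067,-1,-0.05,-0.134,0,0,0,-0.096,-1,-0.065,-0.174,0,0,0,-0.125,-1,-0.08,-0.214,0,0,0,-0.154,-1,-0.095,-0.254,0,0,0,-0.182,-1,-0.11,-0.294,0,0,0,-0.211,-1,-0.125,-0.334,0,0,0,-0.24,-1,-0.135,-0.36,0,0,0,-0.259,-1,-0.14,-0.374,0,0,0,-0.269,-1,-0.14,-0.374,0,0,0,-0.269,-1])

```text
clock: 29.3
eef_pos: [510.7, -53.7, 237.9]
tcp_rot: [-3.142, 0.0, -3.042]
contact_force: [0.3, 0.2, -2.6]
opening: 0.09
grasp_force: 108.4
```

```bash
python3 - <<'E'
from h import *
np.set_printoptions(precision=1,suppress=True)
S=r.sense(); e=S["eef_pos"]; print(e,np.degrees(S["tcp_rot"]))
f=frame("top")
for n,lo,hi in (("red",(0,140,40),(8,255,255)),("cap",(10,150,120),(22,255,255))):
    for c in blobs(mask(f["color"],lo,hi),15): print(n,c.reshape(-1,2).mean(0),cv2.contourArea(c))
go((510.5,-50.5,120),185.85)
E
```

```text
[510.7 -53.7 237.9] [-180.     0.  -174.3]
red [222.7 264.3] 137.5
red [221.  234.5] 133.0
red [221.2 214.5] 224.0
cap [104.1 177.9] 166.0
cap [  4.1 175.8] 78.5
cap [ 17.4 173.5] 78.0
cap [148.5 163.5] 172.0
cap [ 14.4 160.3] 84.5
cap [  6.7 149. ] 270.0
row -0.0004 0.0013 0.1178 0.0011 0.0001 -0.0029 | mm 117.0 deg 0.0
```

send_rows(targets=[0,0.001,0.02,0,0,-0.003,-1,0,0.001,0.05,0,0,-0.003,-1,0,0.001,0.08,0,0,-0.003,-1,0,0.001,0.105,0,0,-0.003,-1,0,0.001,0.122,0,0,-0.003,-1,0,0.001,0.132,0,0,-0.003,-1,0,0.001,0.138,0,0,-0.003,-1,0,0.001,0.141,0,0,-0.003,-1,0,0.001,0.142,0,0,-0.003,-1,0,0.001,0.142,0,0,-0.003,-1])

```text
clock: 30.18
eef_pos: [511.5, -49.1, 97.6]
tcp_rot: [3.141, 0.003, -3.036]
contact_force: [0.4, 0.2, -3.0]
opening: 0.098
grasp_force: 108.4
```

send_rows(targets=[0,0,0.001,0,0,0,-1,0,0,0.002,0,0,0,-1,0,0,0.003,0,0,0,-1,0,0,0.003,0,0,0,-1])

```text
clock: 30.52
eef_pos: [511.0, -49.4, 94.2]
tcp_rot: [3.141, 0.002, -3.036]
contact_force: [-0.7, -0.1, -2.4]
opening: 0.095
grasp_force: 108.4
```

send_rows(targets=[0,0,0.001,0,0,0,-1,0,0,0.002,0,0,0,-1,0,0,0.002,0,0,0,-1])

```text
clock: 30.77
eef_pos: [511.3, -49.4, 93.4]
tcp_rot: [3.141, 0.003, -3.036]
contact_force: [-5.4, 0.9, 15.3]
opening: 0.088
grasp_force: 110.7
```

send_rows(targets=[0,0,-0.001,0,0,0,-0.6,0,0,-0.001,0,0,0,-0.3,0,0,-0.001,0,0,0,-0.3,0,0,-0.001,0,0,0,-0.3,0,0,-0.02,0,0,0,-0.3,0,0,-0.05,0,0,0,-0.3,0,0,-0.09,0,0,0,-0.3,0,0,-0.13,0,0,0,0,0,0,-0.16,0,0,0,1,0,0,-0.16,0,0,0,1])

```text
clock: 31.6
eef_pos: [514.1, -49.8, 258.5]
tcp_rot: [-3.14, 0.012, -3.036]
contact_force: [1.2, -0.1, 0.4]
opening: 0.763
grasp_force: 0.0
```

```bash
python3 - <<'E'
from h import *
np.set_printoptions(precision=1,suppress=True)
S=r.sense(); e=S["eef_pos"]; print(e,np.degrees(S["tcp_rot"]),S["qpos"])
w=frame("wrist"); w["fish"]=1; cv2.imwrite("pics/w17.png",w["color"])
t=S["tcp_rot"][2]; tx=np.array([np.cos(t),np.sin(t)]); ty=np.array([np.sin(t),-np.cos(t)])
for c in blobs(mask(w["color"],(50,100,15),(75,255,255)),300):
    print(cv2.boundingRect(c)); 
    for u,v in cv2.approxPolyDP(cv2.convexHull(c),5,True)[:,0]: d=onz(w,u,v,126); print(u,v,d,(d-e[:2])@tx,(d-e[:2])@ty)
t,s=frame("top"),frame("scene")
caps=lambda f:[c.reshape(-1,2).mean(0) for c in blobs(mask(f["color"],(10,150,120),(22,255,255)),20)]
for a in caps(t):
    if a[0]>60: print("cap",a,[(tri(t,a,s,b)[0],) for b in caps(s) if tri(t,a,s,b)[1]<4])
go((630,308,230),106)
E
```

```text
[514.1 -49.8 258.5] [-179.9    0.7 -174. ] [-0.1  0.1  1.8  0.   1.2 -1.8]
(189, 131, 181, 88)
369 136 [458.9  34.1] 46.14121750917176 89.26894683540502
362 218 [545.   42.4] -40.40966644106359 88.46205550286354
195 218 [ 563.5 -132.9] -40.337157522551266 -87.78590340628116
190 135 [ 476.4 -140.7] 47.12086471182271 -86.43176666859304
cap [ 95.9 187.8] [(array([594.8, 372.6, 101.7]),)]
cap [148.5 163.5] [(array([643.6, 261.2, 103.1]),)]
row -0.1565 0.3429 0.0221 0.0019 0.0010 1.3968 | mm 377.0 deg 80.0
```

```bash
python3 - <<'E'
from h import *
go((643,260,220),110)
E
```

```text
row -0.1644 0.2938 0.0321 0.0019 0.0011 1.3270 | mm 338.0 deg 76.0
```

send_rows(targets=[-0.014,0.025,0.003,0,0,0.111,1,-0.027,0.049,0.005,0,0,0.221,1,-0.041,0.073,0.008,0,0,0.332,1,-0.055,0.098,0.011,0,0,0.442,1,-0.069,0.122,0.013,0,0,0.553,1,-0.082,0.147,0.016,0,0,0.664,1,-0.096,0.171,0.019,0,0,0.774,1,-0.11,0.196,0.021,0,0,0.885,1,-0.123,0.22,0.024,0,0,0.995,1,-0.137,0.245,0.027,0,0,1.106,1,-0.151,0.27,0.029,0,0,1.216,1,-0.1644,0.294,0.032,0.001,0.001,1.327,1])

```text
clock: 32.75
eef_pos: [642.6, 261.3, 217.7]
tcp_rot: [-3.139, -0.0, 1.915]
contact_force: [0.5, 0.2, 0.6]
opening: 1.002
grasp_force: 0.0
```

send_rows(targets=[0,0,0,0,0,0,1,0,0,0,0,0,0,1])

```text
clock: 32.92
eef_pos: [642.1, 260.9, 217.3]
tcp_rot: [-3.138, -0.0, 1.923]
contact_force: [-0.2, 0.7, 0.7]
opening: 1.004
grasp_force: 0.0
```

```bash
cat > b.py <<'E'
from h import *
np.set_printoptions(precision=1,suppress=True)
S=r.sense(); e=S["eef_pos"]; print(e,np.degrees(S["tcp_rot"]))
t=S["tcp_rot"][2]; tx=np.array([np.cos(t),np.sin(t)]); ty=np.array([np.sin(t),-np.cos(t)])
w=frame("wrist"); w["fish"]=1; cv2.imwrite("pics/wb%d.png"%(S["clock"]*100),w["color"])
for c in blobs(mask(w["color"],(10,130,60),(24,255,255)),150):
    h=cv2.convexHull(c); (u,v),rad=cv2.minEnclosingCircle(h); d=onz(w,u,v,105)
    print("cap px",(u,v),rad,cv2.contourArea(c),"world",d,"tool",(d-e[:2])@tx,(d-e[:2])@ty)
E
python3 b.py
```

```text
[642.1 260.9 217.3] [-179.8   -0.   110.2]
cap px (39.5, 360.5) 13.209944725036621 282.5 world [ 366.9 -151.8] tool -292.57051970797033 -400.5708984149743
cap px (50.738094329833984, 342.8690490722656) 11.416047096252441 165.0 world [398.2 -83.9] tool -239.57088123674473 -347.79825075444177
cap px (279.5, 175.11289978027344) 31.213285446166992 2658.0 world [639.5 273.5] tool 12.732247773201259 1.8876199029533205
cap px (271.2782287597656, 63.173641204833984) 30.35624885559082 2679.5 world [597.6 366.8] tool 114.78072652653908 -5.309072021326325
```

```bash
sed -i 's/(10,130,60),(24,255,255)/(15,120,90),(24,255,255)/' b.py; python3 b.py; python3 - <<'E'
from h import *
im=frame("wrist")["color"]; hsv=cv2.cvtColor(im,cv2.COLOR_BGR2HSV)
for v in range(130,225,6): print(v,hsv[v,280].tolist(),end=" ")
print()
for v in range(30,105,6): print(v,hsv[v,271].tolist(),end=" ")
E
```

```text
[642.1 259.9 218. ] [-179.8    0.   110.2]
cap px (270.6085205078125, 57.4844970703125) 18.937780380249023 1002.5 world [595.2 370.5] tool 120.04115474572735 -5.838727990393358
130 [0, 21, 97] 136 [0, 16, 93] 142 [13, 255, 45] 148 [12, 193, 74] 154 [13, 200, 106] 160 [13, 183, 110] 166 [14, 195, 107] 172 [17, 168, 114] 178 [18, 165, 74] 184 [18, 161, 73] 190 [18, 168, 70] 196 [18, 170, 72] 202 [19, 155, 164] 208 [8, 18, 155] 214 [3, 16, 156] 220 [14, 18, 154] 
30 [6, 16, 156] 36 [13, 184, 93] 42 [22, 141, 174] 48 [21, 138, 174] 54 [18, 160, 107] 60 [18, 158, 110] 66 [18, 161, 108] 72 [18, 162, 110] 78 [13, 191, 112] 84 [13, 188, 111] 90 [13, 190, 102] 96 [10, 17, 88] 102 [4, 20, 90]
```

```bash
sed -i 's/(15,120,90),(24,255,255)/(16,120,50),(24,255,255)/' b.py; python3 b.py; python3 - <<'E'
from h import *
w=frame("wrist"); w["fish"]=1
for v in (172,178,190,205): print(v,onz(w,279.5,v,105))
E
```

```text
[642.5 259.1 219.4] [-179.9   -0.   110.1]
cap px (278.66485595703125, 185.63218688964844) 18.519943237304688 961.0 world [643.  261.5] tool 2.05629924868358 1.3666681704986674
cap px (270.18182373046875, 57.227272033691406) 18.918426513671875 1034.0 world [595.5 370.2] tool 120.43351413712928 -6.064196795136148
172 [639.66177999 273.97472299]
178 [641.63586451 268.56681047]
190 [645.64190048 257.59539387]
205 [650.7754361  243.54164917]
```

send_rows(targets=[0.001,0.002,0.03,0,0,0,1,0.001,0.002,0.07,0,0,0,1,0.001,0.002,0.11,0,0,0,1,0.001,0.002,0.145,0,0,0,1,0.001,0.002,0.165,0,0,0,1,0.001,0.002,0.175,0,0,0,1,0.001,0.002,0.18,0,0,0,1,0.001,0.002,0.18,0,0,0,1])

```text
clock: 33.83
eef_pos: [645.0, 261.6, 40.6]
tcp_rot: [3.141, -0.0, 1.92]
contact_force: [0.2, 1.5, -0.3]
opening: 1.0
grasp_force: 0.0
```

send_rows(targets=[0,0,0.003,0,0,0,1,0,0,0.006,0,0,0,1,0,0,0.009,0,0,0,1,0,0,0.01,0,0,0,1,0,0,0.01,0,0,0,1])

```text
clock: 34.25
eef_pos: [645.0, 262.0, 30.8]
tcp_rot: [3.14, -0.0, 1.92]
contact_force: [0.4, 0.8, 0.1]
opening: 0.999
grasp_force: 0.0
```

```bash
python3 - <<'E'
from h import *
S=r.sense(); print(S["eef_pos"],S["contact_force"])
im=frame("wrist")["color"]; hsv=cv2.cvtColor(im,cv2.COLOR_BGR2HSV)
for v in range(100,400,9):
    s=""
    for u in range(100,460,5):
        h,a,b=[int(x) for x in hsv[v,u]]
        s+=("C" if 16<=h<=24 and b>40 else "a") if a>110 and b>25 and h<25 else "#" if b<45 else "+" if b<100 else "."
    print("%3d "%v+s)
E
```

```text
[645.0174719  262.02935489  30.76019745] [0.37667507 0.75056805 0.13746438]
100 +++++++++.................+++++++++++++++++++++++++++...................
109 +++++++++.................+++++++++++++++++++++++++++...................
118 +++++++++.................+++++++++++++++++++++++++++...................
127 +++++++++.................+++++++++++++++++++++++++++...................
136 +++++++++.................+++++++++++++++++++++++++++...................
145 ++++++++++................+++++++++++++++++++++++++++...................
154 ++++++++++................+++++++++++++++++++++++++++...................
163 ++++++++++................++++++++++++++++++.++++++++...................
172 ++++++++++................++++++++++++++++++++++++++....................
181 ++++++++++.......+++++..+++++++++..+++++++++++++++++.+++++..............
190 ++++++++++......++++++++++++++aaaaaaaaaaa+++++++++++++++++..............
199 ++++++++++++....++++++++++++aaaaaaaaaaaaaa++++++++++++++++..............
208 +++++++++++++++++++++++++++aaaaaaaaaaaaaaaaa++++++++++++++..............
217 +++++++++++++++++++
[... 893 characters left out ...]
##+++++
325 #################..........CCCCCCCCCCCCCCC+............#################
334 ################............CCCCCCCCCCCCC.....#+........################
343 ################...............CCCCCCC+......+..........################
352 #################+..........................+...+++....#################
361 ###################.......+..................+.......###################
370 ####################....########################+...############++#+####
379 ########.######################################################+#+++####
388 ########+#####################################################+++++++###
397 ###++++##+###################################################+.++++++###
```

send_rows(targets=[0,-0.001,0.003,0,0,0,1,0,-0.001,0.006,0,0,0,1,0,-0.001,0.009,0,0,0,1,0,-0.001,0.012,0,0,0,1,0,-0.001,0.012,0,0,0,1])

```text
clock: 34.72
eef_pos: [643.4, 261.4, 17.6]
tcp_rot: [-3.141, -0.0, 1.92]
contact_force: [0.0, 0.7, -0.3]
opening: 1.0
grasp_force: 0.0
```

send_rows(targets=[0,0,0.002,0,0,0,1,0,0,0.004,0,0,0,1,0,0,0.006,0,0,0,1,0,0,0.008,0,0,0,1,0,0,0.008,0,0,0,1])

```text
clock: 35.13
eef_pos: [643.7, 261.6, 10.0]
tcp_rot: [3.141, -0.0, 1.92]
contact_force: [0.1, 0.5, 0.4]
opening: 0.998
grasp_force: 0.0
```

Close on the bottle here.

send_rows(targets=[0,0,0,0,0,0,0.6,0,0,0,0,0,0,0.4,0,0,0,0,0,0,-1,0,0,0,0,0,0,-1,0,0,0,0,0,0,-1,0,0,0,0,0,0,-1,0,0,0,0,0,0,-1], grip_force=60)

```text
clock: 35.72
eef_pos: [644.3, 261.8, 11.4]
tcp_rot: [3.14, -0.0, 1.92]
contact_force: [-1.8, -0.6, 6.2]
opening: 0.693
grasp_force: 64.8
```

send_rows(targets=[0,0,-0.005,0,0,0,-1,0,0,-0.015,0,0,0,-1,0,0,-0.03,0,0,0,-1,0,0,-0.05,0,0,0,-1,0,0,-0.05,0,0,0,-1,0,0,-0.05,0,0,0,-1])

```text
clock: 36.22
eef_pos: [645.3, 262.2, 62.6]
tcp_rot: [3.137, -0.001, 1.92]
contact_force: [0.1, -0.6, -2.5]
opening: 0.696
grasp_force: 65.5
```

```bash
python3 - <<'E'
from h import *
S=r.sense(); print(S["eef_pos"],S["contact_force"],S["wrist_torque"])
im=frame("wrist")["color"]; hsv=cv2.cvtColor(im,cv2.COLOR_BGR2HSV)
for v in range(154,370,9):
    s=""
    for u in range(150,410,5):
        h,a,b=[int(x) for x in hsv[v,u]]
        s+=("C" if 16<=h<=24 and b>40 else "a") if a>110 and b>25 and h<25 else "#" if b<45 else "+" if b<100 else "."
    print("%3d "%v+s)
go((505.6,-4.8,240),96.05)
E
```

```text
[645.31133398 262.17428966  62.60589747] [ 0.13309012 -0.62997616 -2.52312462] [-0.03237531  0.06568397  0.01857122]
154 ++..................................................
163 ++........++.+...+......................+.+.+.......
172 ++........++++.++++++.+++...................+.......
181 ++........+++++++++++++++++++.......................
190 ++++++++++++++++++++++++aaaa++......................
199 ++++++++++++++++++++aaaaaaaaaaaa+++......+..........
208 ++++++++++++++++++aaaaaaaaaaaaaaaa+.................
217 .++++++++++++++++aaaaaaaaaaaaaaaaaa.................
226 ................aaaaaaaaaaaaaaaaaaaa................
235 ................aaaaaaaaaaaaaaaaaaaa................
244 ++.+...........aaaaaaaaaaaaaaaaaaaaaa...............
253 ++++++.........aaaaaaaaaaaaaaaaaaaaaa...............
262 ++++++.....++#aaaaaaaaaaaaaaaaaaaaaaaa##++..........
271 +++#+...##++#aaaaaaaaaaaaaaaaaaaaaaaaaa#++##........
280 ++++#..##++##aaaaaaaaaaaaaaaaaaaaaaaaaa##++##.......
289 ..#++.##+++##aaaaaaaaaaaaaaaaaaaaaaaaaa###++##......
298 ..#++##+++###aaaaaaaaCCCCCCCCCaaaaaaaaa###+++##.....
307 ..+######+####aaaaaCCCCCCCCCCCCCCaaaaa+###+######...
316 #############..aaaCCCCCCCCCCCCCCCCaaa..#############
325 #############....aCCCCCCCCCCCCCCCCC.+..+############
334 ############.....CCCCCCCCCCCCCCCCCC.....############
343 ############.....CCCCCCCCCCCCCCCCCC.....############
352 #############....CCCCCCCCCCCCCCCCCC....#############
361 #+#..#########....CCCCCCCCCCCCCCCC....+########++++#
row -0.2029 -0.2211 -0.1794 0.0020 -0.0007 0.2434 | mm 349.0 deg 13.0
```

send_rows(targets=[0,0,-0.03,0,0,0,-1,0,0,-0.07,0,0,0,-1,-0.015,-0.016,-0.11,0,0,0.02,-1,-0.035,-0.038,-0.13,0,0,0.05,-1,-0.06,-0.065,-0.13,0,0,0.08,-1,-0.085,-0.092,-0.13,0,0,0.11,-1,-0.11,-0.12,-0.13,0,0,0.14,-1,-0.135,-0.147,-0.13,0,0,0.17,-1,-0.16,-0.174,-0.13,0,0,0.2,-1,-0.185,-0.2,-0.13,0,0,0.23,-1,-0.2,-0.218,-0.13,0,0,0.24,-1,-0.203,-0.221,-0.13,0.002,0,0.2434,-1])

```text
clock: 37.27
eef_pos: [502.4, -7.7, 189.2]
tcp_rot: [-3.137, 0.0, 1.674]
contact_force: [0.2, -1.0, -3.3]
opening: 0.695
grasp_force: 66.7
```

```bash
python3 - <<'E'
from h import *
S=r.sense(); print(S["eef_pos"],S["contact_force"])
w=frame("wrist"); w["fish"]=1; e=S["eef_pos"]; t=S["tcp_rot"][2]; tx=np.array([np.cos(t),np.sin(t)]); ty=np.array([np.sin(t),-np.cos(t)])
for c in blobs(mask(w["color"],(16,120,40),(24,255,255)),300):
    x,y,ww,h=cv2.boundingRect(c); print("cap",(x,y,ww,h))
    for v in (y,y+10,y+h//2,y+h-1): d=onz(w,x+ww/2,v,e[2]+93.6)-e[:2]; print(v,d@tx,d@ty)
g=max(blobs(mask(w["color"],(50,100,15),(75,255,255)),100),key=cv2.contourArea)
for u,v in cv2.approxPolyDP(cv2.convexHull(g),5,True)[:,0]: d=onz(w,u,v,126); print("crate",u,v,d)
go((505.6,-4.8,165),96.05)
E
```

```text
[502.42845464  -7.69101205 189.19340767] [ 0.16724471 -1.02802001 -3.28375799]
cap (233, 276, 92, 91)
276 31.119676020217934 1.4680132336173914
286 27.4096408213746 1.471082810428213
321 13.105919898210164 1.484714362429066
366 -9.550443440909088 1.5109560071522998
crate 340 148 [545.18116707  43.38805397]
crate 334 249 [553.83910507 -41.14992016]
crate 229 226 [465.04685454 -29.21619151]
crate 230 144 [461.87913679  37.66976912]
row 0.0018 0.0023 0.0245 -0.0037 -0.0001 -0.0027 | mm 24.0 deg 0.0
```

send_rows(targets=[-0.001,0.002,0.005,-0.004,0,-0.003,-1,-0.001,0.002,0.02,-0.004,0,-0.003,-1,-0.001,0.002,0.035,-0.004,0,-0.003,-1,-0.001,0.002,0.05,-0.004,0,-0.003,-1,-0.001,0.002,0.062,-0.004,0,-0.003,-1,-0.001,0.002,0.069,-0.004,0,-0.003,-1,-0.001,0.002,0.072,-0.004,0,-0.003,-1,-0.001,0.002,0.073,-0.004,0,-0.003,-1])

```text
clock: 37.98
eef_pos: [507.7, -4.9, 116.5]
tcp_rot: [3.14, -0.001, 1.68]
contact_force: [-0.7, -0.5, -2.3]
opening: 0.692
grasp_force: 66.7
```

send_rows(targets=[0,0,0.001,0,0,0,-1,0,0,0.002,0,0,0,-1,0,0,0.003,0,0,0,-1,0,0,0.003,0,0,0,-1])

```text
clock: 38.32
eef_pos: [507.9, -5.6, 114.6]
tcp_rot: [3.138, -0.0, 1.679]
contact_force: [-0.2, -0.6, -3.4]
opening: 0.695
grasp_force: 66.7
```

send_rows(targets=[0,0,0.001,0,0,0,-1,0,0,0.002,0,0,0,-1,0,0,0.002,0,0,0,-1])

```text
clock: 38.57
eef_pos: [508.1, -5.6, 113.4]
tcp_rot: [3.138, -0.0, 1.679]
contact_force: [-2.3, 0.3, 8.4]
opening: 0.692
grasp_force: 67.8
```

send_rows(targets=[0,0,-0.001,0,0,0,0.5,0,0,-0.001,0,0,0,0.7,0,0,-0.001,0,0,0,1,0,0,-0.001,0,0,0,1,0,0,-0.001,0,0,0,1,0,0,-0.02,0,0,0,1,0,0,-0.05,0,0,0,1,0,0,-0.085,0,0,0,1,0,0,-0.12,0,0,0,1,0,0,-0.14,0,0,0,1,0,0,-0.14,0,0,0,1])

```text
clock: 39.48
eef_pos: [510.0, -5.7, 257.1]
tcp_rot: [3.131, 0.001, 1.679]
contact_force: [-0.4, 1.4, -0.4]
opening: 1.001
grasp_force: 0.0
```

```bash
python3 - <<'E'
from h import *
np.set_printoptions(precision=1,suppress=True)
S=r.sense(); print(S["eef_pos"])
t,s=frame("top"),frame("scene")
caps=lambda f:[c.reshape(-1,2).mean(0) for c in blobs(mask(f["color"],(16,140,60),(22,255,255)),20)]
for a in caps(t):
    if a[0]>60: print("cap",a,[(tri(t,a,s,b)[0],) for b in caps(s) if tri(t,a,s,b)[1]<5])
go((595.5,369,230),115)
E
```

```text
[510.   -5.7 257.1]
cap [ 97.1 188.2] [(array([594.8, 371. , 100.9]),)]
cap [530.8 161.9] []
cap [555.9 103.1] []
row 0.3629 0.1279 0.0233 0.0043 0.0006 -0.3277 | mm 385.0 deg 18.0
```

send_rows(targets=[0.033,0.012,0.002,0,0,-0.03,1,0.066,0.023,0.004,0,0,-0.06,1,0.1,0.035,0.006,0,0,-0.09,1,0.135,0.048,0.009,0,0,-0.12,1,0.17,0.06,0.011,0,0,-0.15,1,0.205,0.072,0.013,0,0,-0.18,1,0.24,0.085,0.015,0,0,-0.22,1,0.275,0.097,0.018,0,0,-0.25,1,0.31,0.109,0.02,0,0,-0.28,1,0.34,0.12,0.022,0.004,0,-0.31,1,0.363,0.128,0.023,0.004,0,-0.3277,1,0.363,0.128,0.023,0.004,0,-0.3277,1])

```text
clock: 40.58
eef_pos: [594.5, 373.0, 226.2]
tcp_rot: [-3.137, -0.001, 2.011]
contact_force: [-1.8, -0.2, -0.7]
opening: 1.005
grasp_force: 0.0
```

send_rows(targets=[0,0,0,0,0,0,1,0,0,0,0,0,0,1])

```text
clock: 40.75
eef_pos: [594.4, 368.1, 227.9]
tcp_rot: [-3.137, 0.001, 2.007]
contact_force: [-0.4, -0.0, 0.2]
opening: 1.0
grasp_force: 0.0
```

```bash
python3 b.py
```

```text
[594.4 368.1 227.9] [-179.8    0.   115. ]
cap px (279.65985107421875, 181.3811492919922) 17.995058059692383 915.0 world [594.5 372.3] tool 3.765687315082475 1.958875593991051
cap px (426.1301574707031, 28.118858337402344) 48.61966323852539 3701.5 world [656.9 575.1] tool 161.22874430864417 144.14622753295345
```

send_rows(targets=[0.003,0.002,0.03,0,0,0,1,0.003,0.002,0.07,0,0,0,1,0.003,0.002,0.11,0,0,0,1,0.003,0.002,0.145,0,0,0,1,0.003,0.002,0.17,0,0,0,1,0.003,0.002,0.185,0,0,0,1,0.003,0.002,0.195,0,0,0,1,0.003,0.002,0.2,0,0,0,1,0.003,0.002,0.205,0,0,0,1,0.003,0.002,0.205,0,0,0,1])

```text
clock: 41.63
eef_pos: [596.1, 372.6, 25.3]
tcp_rot: [-3.141, -0.0, 2.007]
contact_force: [0.0, 0.2, -0.2]
opening: 1.001
grasp_force: 0.0
```

send_rows(targets=[0,0,0.003,0,0,0,1,0,0,0.006,0,0,0,1,0,0,0.009,0,0,0,1,0,0,0.012,0,0,0,1,0,0,0.012,0,0,0,1])

```text
clock: 42.05
eef_pos: [595.2, 372.4, 12.2]
tcp_rot: [-3.14, -0.0, 2.007]
contact_force: [-0.0, 0.7, -0.2]
opening: 1.002
grasp_force: 0.0
```

send_rows(targets=[0,0,0.002,0,0,0,0.6,0,0,0.002,0,0,0,0.4,0,0,0.002,0,0,0,-1,0,0,0.002,0,0,0,-1,0,0,0.002,0,0,0,-1,0,0,0.002,0,0,0,-1,0,0,0.002,0,0,0,-1], grip_force=60)

```text
clock: 42.63
eef_pos: [595.8, 372.7, 11.1]
tcp_rot: [-3.141, -0.0, 2.007]
contact_force: [-0.3, 0.2, 4.5]
opening: 0.694
grasp_force: 65.7
```

send_rows(targets=[0,0,-0.005,0,0,0,-1,0,0,-0.015,0,0,0,-1,0,0,-0.03,0,0,0,-1,0,0,-0.06,0,0,0,-1,0,0,-0.09,0,0,0,-1,0,0,-0.12,0,0,0,-1,0,0,-0.15,0,0,0,-1,0,0,-0.19,0,0,0,-1,0,0,-0.22,0,0,0,-1,0,0,-0.24,0,0,0,-1,0,0,-0.24,0,0,0,-1,0,0,-0.24,0,0,0,-1])

```text
clock: 43.63
eef_pos: [596.2, 372.9, 252.6]
tcp_rot: [3.14, -0.0, 2.007]
contact_force: [0.1, -0.6, -3.4]
opening: 0.693
grasp_force: 65.9
```

```bash
python3 - <<'E'
from h import *
S=r.sense(); print(S["eef_pos"],S["contact_force"],S["wrist_torque"])
w=frame("wrist"); w["fish"]=1; e=S["eef_pos"]; t=S["tcp_rot"][2]; tx=np.array([np.cos(t),np.sin(t)]); ty=np.array([np.sin(t),-np.cos(t)])
for c in blobs(mask(w["color"],(16,120,40),(24,255,255)),300):
    x,y,ww,h=cv2.boundingRect(c); print("cap",(x,y,ww,h))
    for v in (y,y+10,y+h//2,y+h-1): d=onz(w,x+ww/2,v,e[2]+93.6)-e[:2]; print(v,d@tx,d@ty)
go((515,-94.2,250),96.05)
E
```

```text
[596.15942024 372.88636956 252.61579638] [ 0.10424071 -0.62080093 -3.439904  ] [-0.05238639 -0.02841554 -0.06697992]
cap (233, 291, 92, 76)
291 25.153899519125762 0.7981246466870743
301 21.20831740021403 0.8014088646826015
329 9.14019817220664 0.8126917300750716
366 -9.896515362945697 0.8335938171853332
cap (368, 0, 92, 70)
0 113.6451596703806 38.07261480938166
10 110.55530742159576 37.95634311947243
35 103.0683280209549 37.787038058065136
69 93.26748776832974 37.821284085804024
row -0.3889 -0.2699 0.0009 -0.0017 0.0002 0.3308 | mm 473.0 deg 18.0
```

send_rows(targets=[-0.016,-0.011,0,0,0,0.014,-1,-0.039,-0.027,0,0,0,0.033,-1,-0.07,-0.049,0,0,0,0.06,-1,-0.1,-0.07,0,0,0,0.086,-1,-0.132,-0.092,0,0,0,0.113,-1,-0.163,-0.114,0,0,0,0.14,-1,-0.194,-0.135,0,0,0,0.166,-1,-0.225,-0.157,0,0,0,0.193,-1,-0.256,-0.178,0,0,0,0.22,-1,-0.287,-0.2,0,0,0,0.246,-1,-0.318,-0.222,0,0,0,0.273,-1,-0.345,-0.24,0,0,0,0.3,-1])

```text
clock: 44.68
eef_pos: [521.7, -43.5, 248.9]
tcp_rot: [-3.136, -0.0, 1.706]
contact_force: [1.0, 0.4, -2.6]
opening: 0.694
grasp_force: 65.9
```

```bash
python3 - <<'E'
from h import *
print(r.sense()["eef_pos"]); go((515.2,-95.7,250),96.05)
E
```

```text
[521.67444095 -43.47558965 248.88606231]
row -0.0509 -0.0134 -0.0011 -0.0052 -0.0001 0.0292 | mm 52.0 deg 1.0
```

send_rows(targets=[-0.016,-0.004,0,0,0,0.01,-1,-0.034,-0.009,0,-0.003,0,0.02,-1,-0.048,-0.0134,0,-0.005,0,0.029,-1,-0.048,-0.0134,0,-0.005,0,0.029,-1,-0.048,-0.0134,0,-0.005,0,0.029,-1,-0.048,-0.0134,0,-0.005,0,0.029,-1])

```text
clock: 45.18
eef_pos: [516.6, -90.2, 249.8]
tcp_rot: [3.14, -0.001, 1.678]
contact_force: [0.6, 0.3, -2.5]
opening: 0.693
grasp_force: 65.9
```

```bash
python3 - <<'E'
from h import *
print(r.sense()["eef_pos"]); go((515.2,-92.7,116),96.05)
w=frame("wrist"); w["fish"]=1
for c in blobs(mask(w["color"],(50,100,15),(75,255,255)),200):
    for u,v in cv2.approxPolyDP(cv2.convexHull(c),5,True)[:,0]: print("crate",u,v,onz(w,u,v,126))
for c in blobs(mask(w["color"],(16,120,40),(24,255,255)),200):
    x,y,ww,h=cv2.boundingRect(c); print("cap",(x,y,ww,h),onz(w,x+ww/2,y+h/2,207))
E
```

```text
[516.61710936 -90.23516701 249.81762935]
row -0.0024 -0.0019 0.1338 0.0017 -0.0008 0.0017 | mm 133.0 deg 0.0
crate 471 218 [ 740.86111602 -102.37586265]
crate 442 311 [ 745.96814147 -231.51700193]
crate 323 50 [544.91142966  43.23983824]
crate 319 210 [ 561.16587966 -111.00255525]
crate 233 218 [ 476.3251867 -128.6086423]
crate 228 51 [458.56385778  33.21118346]
crate 506 0 [743.82545151 153.23794454]
crate 479 183 [739.06374703 -60.83387941]
cap (233, 292, 92, 75) [ 529.98265268 -197.95840136]
cap (254, 74, 50, 49) [509.36062784  -7.28374154]
```

send_rows(targets=[-0.0024,-0.0019,0.01,0,0,0,-1,-0.0024,-0.0019,0.035,0,0,0,-1,-0.0024,-0.0019,0.06,0,0,0,-1,-0.0024,-0.0019,0.085,0,0,0,-1,-0.0024,-0.0019,0.105,0,0,0,-1,-0.0024,-0.0019,0.12,0,0,0,-1,-0.0024,-0.0019,0.128,0,0,0,-1,-0.0024,-0.0019,0.132,0,0,0,-1,-0.0024,-0.0019,0.134,0,0,0,-1,-0.0024,-0.0019,0.134,0,0,0,-1])

```text
clock: 46.07
eef_pos: [516.5, -93.3, 117.2]
tcp_rot: [3.137, 0.0, 1.679]
contact_force: [-0.2, -0.0, -3.2]
opening: 0.694
grasp_force: 65.9
```

send_rows(targets=[0,0,0.001,0,0,0,-1,0,0,0.002,0,0,0,-1,0,0,0.003,0,0,0,-1,0,0,0.003,0,0,0,-1])

```text
clock: 46.4
eef_pos: [516.4, -93.5, 114.3]
tcp_rot: [3.137, 0.0, 1.678]
contact_force: [0.0, 0.7, -3.7]
opening: 0.697
grasp_force: 65.9
```

send_rows(targets=[0,0,0.001,0,0,0,-1,0,0,0.002,0,0,0,-1,0,0,0.002,0,0,0,-1])

```text
clock: 46.65
eef_pos: [516.6, -93.5, 113.1]
tcp_rot: [3.137, 0.001, 1.678]
contact_force: [-2.2, 1.0, 8.9]
opening: 0.688
grasp_force: 67.1
```

Seated. Release, rise, retreat.

send_rows(targets=[0,0,-0.001,0,0,0,0.5,0,0,-0.001,0,0,0,0.7,0,0,-0.001,0,0,0,1,0,0,-0.001,0,0,0,1,0,0,-0.001,0,0,0,1,0,0,-0.02,0,0,0,1,0,0,-0.05,0,0,0,1,0,0,-0.085,0,0,0,1,0,0,-0.12,0,0,0,1,0,0,-0.16,0,0,0,1,0,0,-0.18,0,0,0,1])

```text
clock: 47.57
eef_pos: [517.0, -93.7, 296.7]
tcp_rot: [3.133, 0.002, 1.678]
contact_force: [0.4, 0.3, 0.3]
opening: 0.998
grasp_force: 0.0
```

send_rows(targets=[-0.04,0,0,0,0,0,1,-0.08,0,0,0,0,0,1,-0.12,0,0,0,0,0,1,-0.16,0,0,0,0,0,1,-0.2,0,0,0,0,0,1,-0.24,0,0,0,0,0,1,-0.28,0,0,0,0,0,1,-0.31,0,0,0,0,0,1,-0.31,0,0,0,0,0,1,-0.31,0,0,0,0,0,1])

```text
clock: 48.4
eef_pos: [548.3, -403.0, 291.1]
tcp_rot: [3.139, -0.001, 1.676]
contact_force: [-0.5, 0.5, -0.6]
opening: 0.998
grasp_force: 0.0
```

```bash
python3 - <<'E'
from h import *
np.set_printoptions(precision=1,suppress=True)
S=r.sense(); print(S["eef_pos"],S["clock"])
t,s=frame("top"),frame("scene"); cv2.imwrite("pics/tend.png",t["color"]); cv2.imwrite("pics/send.png",s["color"])
for n,f in (("top",t),("scene",s)):
    for k,lo,hi,z in (("red",(0,140,40),(8,255,255),20),("cap",(16,140,60),(22,255,255),207),("yel",(23,120,60),(34,255,255),150),("green",(50,120,30),(75,255,255),126)):
        for c in blobs(mask(f["color"],lo,hi),25):
            q=rect(f,c,z)
            if abs(q[0][1])<450 and q[0][0]<720: print(n,k,cv2.contourArea(c),q[0],np.array(q[1]),q[2])
d=cv2.absdiff(t["color"],cv2.imread("pics/top0.png")).max(2)
for c in blobs(cv2.inRange(d,45,255),60): print("changed",cv2.boundingRect(c))
E
```

```text
[ 548.3 -403.   291.1] 48.4
top red 137.5 [424.9 116.5] [33.4 24. ] 8.681864
top red 133.0 [492.2 119.7] [33.9 22.6] 179.27762
top red 223.0 [539.7 121.3] [47.8 45.4] 179.14452
top cap 27.5 [529.5 -98.3] [39.  18.2] 85.32725
top yel 481.0 [ 422.1 -343.2] [77.  33.1] 95.44557
top yel 196.5 [510.   -6.8] [32.2 30.8] 43.75167
top yel 203.5 [519.3 -99.5] [33.7 31.7] 88.71937
top green 3494.0 [509.7 -48.1] [175.3  85.3] 96.070694
scene red 110.5 [526.3 119.6] [70.9 31.2] 8.088498
scene cap 33.5 [ 473.6 -385.9] [23.9 16.8] 175.01929
scene cap 123.0 [519.3 -94.6] [33.9 33.6] 170.82356
scene cap 105.5 [510.2  -7.4] [32.1 28.6] 127.00047
scene cap 50.5 [716.3 403.8] [37.9 18.8] 102.73671
scene cap 49.0 [691.9 402.9] [45.4 19. ] 103.43996
scene yel 92.5 [ 438.6 -376.9] [54.7 18.1] 175.01932
scene green 878.5 [518.2 -56.8] [193.9  98. ] 96.01467
changed (242, 403, 43, 17)
changed (519, 337, 41, 83)
changed (180, 334, 97, 86)
changed (309, 316, 242, 104)
changed (553, 269, 7, 38)
changed (216, 256, 14, 18)
changed (409, 241, 62, 34)
changed (51, 238, 101, 57)
changed (215, 226, 13, 17)
changed (209, 202, 23, 23)
changed (250, 194, 94, 66)
changed (528, 181, 32, 55)
changed (97, 167, 38, 32)
changed (284, 161, 162, 209)
changed (140, 153, 35, 33)
changed (522, 139, 38, 34)
```

```bash
python3 -c "
from rig import r
print(r.sign_off())"
```

```text
the job is handed in; nothing more can be done
None
```

I handed the job in at 48 s. By the final camera readings all five cap pieces are in the pan, the scraper is flat on its rest, and the green crate is on the plate with both gold-capped bottles upright in it. I did not separately check that the grey crates stayed put.

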